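Recommission the furnace gas header

ROBOT

A 6-joint arm with a two-finger parallel gripper is mounted at the origin on the work surface. World frame = base frame: x ahead of the robot, y to its left, z up, the work surface at z = 0. Lengths are in m, angles in rad, forces in N, time in s.
With the tool pointing down it reaches from about 0.25 to 0.8 m from the base axis. Payload 8.5 kg.
Tool frame: the origin (TCP) lies midway between the tips of the shut fingers; the grasp point (between the pads) lies 19 mm behind it (grip_depth is the distance from the TCP to the grasp point, in m); z points along the fingers, y is the direction in which the jaws open and shut (so a half turn about z gives the same grasp; the last joint's range is limited). The gripper opens to 85 mm and grips with 20 to 120 N. Pads are 22 mm wide; open, the fingers measure 114 mm over their backs; the gripper's body (76 mm by 85 mm) begins 54 mm behind the grasp point. The pads swing forward as they close: fully open they stand 13 mm farther back than shut.
Start: joints at [1.158, 0.238, -0.013, 1.319, 0, 1.571], TCP at [0.211, 0.481, 0.231] pointing down, gripper open.
Joint ranges: [-2.66, 2.66], [-1.03, 1.9], [-1.14, 1.46], [-1.82, 2.27], [-1.45, 1.34], [-3.14, 3.14]. Speed limits (rad/s): [2.22, 2.22, 2.79, 3.14, 3.14, 3.14].

INTERFACE

Orientations are given as a unit quaternion [x, y, z, w].
In Python, from station import sense, capture, job_done, grip_depth gives the robot as it stands.
- The arm moves only by the tool arm_command, never from a script. Its argument "steps" is a list of rows, each a list of 3 entries, a list of its own where there are three numbers: the shift along the tool's x, y, z in cm, then the turn, a rotation vector about the tool's x, y, z in degrees, then the closure, from 0 (fully open) to 1 (shut). A call has exactly 10 rows; each row is the pose to reach, as a shift and turn from the pose commanded when the call began, along the tool's axes at that moment; what a row does not reach only later rows make up. A row lasts 1/8 s, in which the tool goes at most 62.5 mm and 10.7 degrees, less where a joint would pass 70% of its speed; a pose out of reach is approached as far as the arm can. A call with a gripper value outside its range is refused whole. The fingers move at their own pace and stop on an object; "force" is the grip in N (left out, the last holds). Time passes only in rows, so rows that repeat a pose let the fingers close, or fill a call up. It gives the time, the measured TCP pose, the force and the opening at its end, in the units of the state.
- sense(): the state, without advancing time (a new reading comes with each control period).
- capture(name): name is "scene" or "top"; returns a dict with "frame" (384x512x3 uint8, blue, green, red), "depth" (384x512 float32, m along the optical axis (not along the pixel's ray), 0 where there is no reading), "mtx" (3x3 intrinsics, pixels), "dist_coeffs" ([k1, k2, p1, p2, k3] as OpenCV has them; the pictures are not rectified), "R" (3x3) and "t" (3): a world point X has camera coordinates R X + t. Camera axes: x right, y down, z forward; pixel columns grow to the right and rows downward; lengths in m; the calibration is good to about 2 mm. A picture is of the moment at which its call begins.
- job_done(): hands the job in, once; it reports no verdict.
The state is a dict: "time_s": time; "q": joint angles; "qvel": joint speeds; "effort": joint torques, N m; "tcp_pos": TCP position; "orientation": TCP orientation; "ft_force": force on the tool from outside, world axes, zero at the start; "ft_torque": the same for the moment, N m; "opening": finger opening in m.
Only numpy, scipy, OpenCV 4.12 (cv2) and the standard library are available. Lean on these libraries where they do the work, as an engineer would, in place of code of your own. Each camera call takes 0.05 s, during which the arm holds its last target.

TASK

Put the furnace's gas header back in service: run both brass compression nuts down finger-tight with the fingers alone (clockwise), then give each a further quarter turn with the wrench and lay the wrench flat on its cork mat. Only after both have had that turn, draw every blanking blade up out of the gate block and leave it in the aluminium tray, and last of all turn the selector knob to the long, broad mark. Leave the other things on the bench where they are, and do not over-tighten.

Things in the scene. Friction and masses are not known exactly. Their poses are not given: they have to be found in the camera images.
- manifold: steel gas header fixed to the bench: base plate 85 x 250 mm, level pipe along its y, 55 mm high, and two upright brass joints at y = +55 (left) and -55 mm (right). Origin: centre of its underside, z up, x away from the robot at yaw 0; a copper pipe leaves to +x. Under each nut a round flange, 48 mm across, top at z = 74 mm; only the joints are higher
- left_hex (a point): centre of the top of the left compression nut, a brass hexagon 36 mm across flats, 28 mm high, upright axis, bottom at z = 75.5 mm, top (this point) at 104 mm. A 16 mm copper stub stands out of it, to z = 118 mm. Turns with the nut: x is square to one pair of flats (the other pairs at 60 degrees to it), z up
- left_nut (a joint): run of this nut along its thread, rad; grows as it is turned clockwise seen from above. Starts between 0.2 and 1.5; light friction (0.05 N m). At 2.618 the nut meets its ferrule: it is finger-tight and the torque leaps
- left_ferrule (a joint): extra turn past finger-tight, rad, clockwise seen from above, 0 at the start. Takes 0.6 N m, stays where it is left. A quarter turn is 1.57. Turning on against the stop moves this joint; the nut's heading is the sum of both joints
- right_hex (a point): centre of the top of the right compression nut, a brass hexagon 36 mm across flats, 28 mm high, upright axis, bottom at z = 75.5 mm, top (this point) at 104 mm. A 16 mm copper stub stands out of it, to z = 118 mm. Turns with the nut: x is square to one pair of flats (the other pairs at 60 degrees to it), z up
- right_nut (a joint): run of this nut along its thread, rad; grows as it is turned clockwise seen from above. Starts between 0.2 and 1.5; light friction (0.05 N m). At 2.618 the nut meets its ferrule: it is finger-tight and the torque leaps
- right_ferrule (a joint): extra turn past finger-tight, rad, clockwise seen from above, 0 at the start. Takes 0.6 N m, stays where it is left. A quarter turn is 1.57. Turning on against the stop moves this joint; the nut's heading is the sum of both joints
- wrench: open-ended steel wrench, 0.38 kg, flat on the mat. Origin: underside of the handle, centre of mass at about x = 34 mm; x towards the jaw, z up. Black handle 16 mm wide (y), 22 thick, x = -35 to 65, 22 mm round end at x = -37. Head 58 wide, 16 thick, x = 65 to 130; jaw 38 mm wide, open from x = 87 on: 6 degrees of play each way on a nut. Can be lowered over a nut from above
- wrench_jaw (a point): centre of the wrench's jaw, at x = 112 mm, z = 8 mm: the nut's axis goes here
- mat: brown cork mat, 150 (x) x 250 (y) x 3 mm, fixed to the bench; origin at the centre of its underside; the wrench's place
- gate_block: dark steel slide-gate block fixed to the bench, 180 (x) x 90 (y) x 44 mm high, origin at the centre of its underside; three slots across it, each 8 mm wide (x), 66 mm long (y), at x = -52, 0 and +52 mm, floor at z = 10 mm
- tray: shallow open aluminium tray, outside 160 (x) x 220 (y) x 26 mm high, walls 4 mm, floor about 5 mm thick; fixed to the bench; origin at the centre of its underside
- selector: grey control box 125 x 125 x 60 mm, fixed to the bench, origin at the centre of its underside, with the selector knob in the middle of its top; five white marks round the knob, 40 degrees apart: the middle one, towards the box's +x, is long and broad, the others are short
- dial (a joint): angle of the selector knob, rad, grows clockwise seen from above; clicks (0.05 N m) at 0, 0.698, 1.396 (the broad mark), 2.094, 2.793; starts at one of the first two. Black disc 52 mm across with a grip bar 50 mm long, 14 mm thick, z = 68 to 94 mm above the bench; the bar lies along the pointer, whose direction is the box's +x turned anticlockwise by 1.396 minus this value
- blade1: steel blanking blade, 60 mm wide (y), 5 mm thick (x), 66 mm high (z) with a folded top edge 10 mm thick and 16 mm high, 0.12 kg, standing in slot 1 of the gate block (block x = -52 mm) on the slot's floor, so that its top is at z = 76 mm. Origin at the centre of its lower edge. Absent in some starts
- blade2: steel blanking blade, 60 mm wide (y), 5 mm thick (x), 66 mm high (z) with a folded top edge 10 mm thick and 16 mm high, 0.12 kg, standing in slot 2 of the gate block (block x = 0 mm) on the slot's floor, so that its top is at z = 76 mm. Origin at the centre of its lower edge. Absent in some starts
- blade3: steel blanking blade, 60 mm wide (y), 5 mm thick (x), 66 mm high (z) with a folded top edge 10 mm thick and 16 mm high, 0.12 kg, standing in slot 3 of the gate block (block x = 52 mm) on the slot's floor, so that its top is at z = 76 mm. Origin at the centre of its lower edge. Absent in some starts
- bowl_a: brass bowl, stays where it is
- bowl_b: smaller brass bowl, stays where it is
- hammer: hammer, stays where it is
- brush: brush, stays where it is
- oil_can: oil can, stays where it is
- mug: steel mug, stays where it is
- spare_ring: loose brass ring, 38 mm across, stays where it is

How it is judged:
On the way, in this order (a step that is already met when the one before it is completed fails the run):
1. both nuts are finger-tight, without the extra turn yet (value of joint each of left_nut, right_nut above 2.468 rad and value of joint each of left_ferrule, right_ferrule below 0.4 rad), for 0.2 s.
2. both nuts have had a quarter turn more (value of joint each of left_nut, right_nut above 2.368 rad and value of joint left_ferrule between 1.2 and 1.95 rad and value of joint right_ferrule between 1.2 and 1.95 rad), for 0.2 s.
3. every blade is in the tray (x of blade1 in the frame of tray between -0.08 and 0.08 m and y of blade1 in the frame of tray between -0.11 and 0.11 m and z of each of blade1, blade2, blade3 in the frame of tray below 0.06 m and linear speed of each of blade1, blade2, blade3 below 0.05 m/s and x of blade2 in the frame of tray between -0.08 and 0.08 m and y of blade2 in the frame of tray between -0.11 and 0.11 m and x of blade3 in the frame of tray between -0.08 and 0.08 m and y of blade3 in the frame of tray between -0.11 and 0.11 m), for 0.2 s.
4. the selector stands at the broad mark (value of joint dial between 1.196 and 1.596 rad), for 0.2 s.
At the end, for the whole second after the job is handed in: each nut at its stop (nut joint above 2.37) and turned a further 1.2 to 1.95 rad; every blade's origin within the tray's outline and less than 60 mm above its underside, at rest; dial within 0.2 rad of 1.396; the wrench's origin within the mat's outline (5 mm beyond at most), lying flat and at rest (all of step 2 and all of step 3 and all of step 4 and x of wrench in the frame of mat between -0.08 and 0.08 m and y of wrench in the frame of mat between -0.13 and 0.13 m and z of wrench in the frame of mat below 0.012 m and angle between wrench's own z axis and vertical below 0.15 rad and linear speed of wrench below 0.05 m/s); the robot touches nothing.
It fails at once if a bystander on the bench is pushed away (more than 40 mm) (distance of any of bowl_a, bowl_b, hammer, brush, oil_can, mug, spare_ring from where it was at the start of the episode above 0.04 m).
It fails at once if a joint is over-tightened (the ferrule turned more than 2.1 rad) (value of joint any of left_ferrule, right_ferrule above 2.1 rad).
It fails at once if the extra turn is made with the fingers on the nut instead of the wrench ((value of joint left_ferrule above 0.4 rad and contact force between the fingers and left_nut above 3 N) or (value of joint right_ferrule above 0.4 rad and contact force between the fingers and right_nut above 3 N)).
It fails at once if the wrench is used on a nut that is not yet finger-tight ((value of joint left_nut below 2.018 rad and contact force between wrench and left_nut above 3 N) or (value of joint right_nut below 2.018 rad and contact force between wrench and right_nut above 3 N)).
It fails at once if a blade is drawn before both joints have had their extra turn (value of joint any of left_ferrule, right_ferrule below 1 rad and distance of any of blade1, blade2, blade3 from where it was at the start of the episode above 0.025 m).
Of blade1, blade2, blade3 only 1 to 3 are there at a start; the rules pass over those that are not, and their reading is None.
At some moment in a run one of wrench may be knocked a few centimetres aside while the robot is not near it.
It also fails if it takes over 210 s, if anything falls off the work surface, if the arm or the gripper's body presses on something with over 40 N, if the wrist force passes 120 N, or if a joint passes its speed limit or range.

## Working session

There is one attempt and no reset: what is moved stays moved. The work goes in short steps, Python scripts to look and compute and a tool call to move; the robot and the scene stay as the last step left them, time stands still between calls to the robot, and variables do not carry over. Pictures are saved under pics/ and viewed, and the job is handed in when it is done.

Besides the shell and the picture viewer there is one more tool, called after "Request:" as name(argument=value, ...), one argument or row to a line, values as JSON. arm_command: Moves the arm, as the interface text tells. Its arguments: {"type":"object","properties":{"steps":{"type":"array"},"force":{"type":"number"}},"required":["steps"]}

```bash
ls -la; mkdir -p pics
cat > h.py <<'E'
import numpy as np, cv2
from station import sense, capture, job_done, grip_depth
def snap(name,fn):
    c=capture(name); cv2.imwrite('pics/'+fn,c['frame']); np.savez('pics/'+fn[:-4]+'.npz',**c); return c
def load(fn): return dict(np.load('pics/'+fn+'.npz'))
def ray(c,u,v):
    p=cv2.undistortPoints(np.array([[[u,v]]],float),c['mtx'],c['dist_coeffs'])[0,0]
    d=c['R'].T@np.array([p[0],p[1],1.]); o=-c['R'].T@c['t']; return o,d
def onplane(c,u,v,z):
    o,d=ray(c,u,v); return o+d*(z-o[2])/d[2]
def cloud(c):
    h,w=c['depth'].shape; uu,vv=np.meshgrid(np.arange(w),np.arange(h))
    p=cv2.undistortPoints(np.stack([uu,vv],-1).reshape(-1,1,2).astype(float),c['mtx'],c['dist_coeffs']).reshape(h,w,2)
    X=np.dstack([p,np.ones((h,w))])*c['depth'][...,None]
    return (X-c['t'])@c['R']
def proj(c,X):
    r,_=cv2.Rodrigues(c['R']); return cv2.projectPoints(np.array(X,float).reshape(-1,1,3),r,c['t'],c['mtx'],c['dist_coeffs'])[0].reshape(-1,2)
E
python3 - <<'E'
from h import *
s=sense(); print(s); print(grip_depth)
for n in('scene','top'):
    c=snap(n,n+'0.png'); print(n,c['mtx'],c['dist_coeffs'],c['R'],-c['R'].T@c['t'])
E
```

```text
total 12
drwxr-xr-x  3 agent agent 4096 Dec  5 22:36 .
drwxr-xr-x 23 root  root  4096 Dec  5 22:36 ..
drwxr-xr-x  2 agent agent 4096 Dec  5 22:36 pics
{'time_s': 0.0, 'q': array([ 1.15801135e+00,  2.38797272e-01, -1.42638829e-02,  1.31918800e+00,
        3.03204263e-05,  1.57080241e+00]), 'qvel': array([-0.00132474, -0.00062026,  0.00223889, -0.00020255, -0.00036466,
       -0.0001976 ]), 'effort': array([-1.56772236e-03, -5.38776433e+01,  3.46433902e+01,  1.84460473e-02,
       -1.73051188e-05, -2.02706144e-05]), 'tcp_pos': array([0.210435  , 0.48052732, 0.23066522]), 'orientation': array([ 2.04933228e-01,  9.78775686e-01, -7.07888244e-04, -1.63700019e-04]), 'ft_force': array([0.25927289, 0.4100424 , 0.09935634]), 'ft_torque': array([-0.05297607,  0.00126857,  0.02110858]), 'opening': 0.08531209105454042}
0.0187
scene [[463.94914066   0.         262.30288754]
 [  0.         463.94914066 188.24289039]
 [  0.           0.           1.        ]] [-0.10203302  0.          0.          0.          0.        ] [[ 4.36542525e-03  9.99979420e-01 -4.70125634e-03]
 [ 7.19312290e-01 -6.40599800e-03 -6.94657320e-01]
 [-6.94673141e-01 -3.49196858e-04 -7.19325452e-01]] [1.4613658  0.00603597 1.04374484]
top [[487.96191592   0.         256.78406154]
 [  0.         487.96191592 189.08653991]
 [  0.           0.           1.        ]] [-0.11566199  0.          0.          0.          0.        ] [[-2.81503443e-02 -9.99602643e-01 -1.45386336e-03]
 [-9.97278301e-01  2.81839778e-02 -6.81296832e-02]
 [ 6.81435871e-02 -4.67967659e-04 -9.97675414e-01]] [ 0.45080671 -0.00965815  1.70096827]
```

View pics/scene0.png

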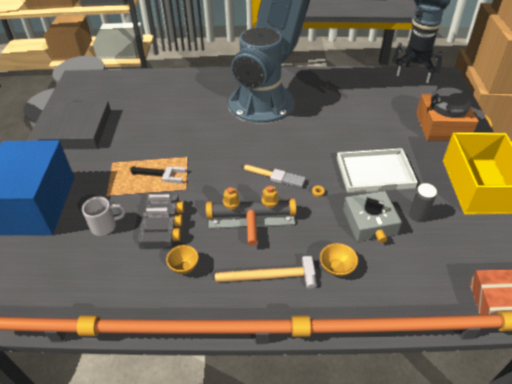

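View pics/top0.png

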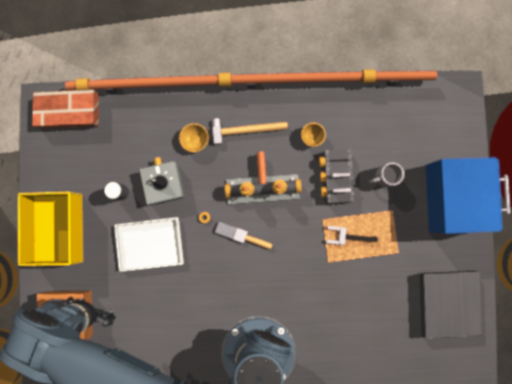

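Run:
```python
from h import *
t=load('top0')['frame']; s=load('scene0')['frame']
a=cv2.resize(t[120:270,90:250],None,fx=4.5,fy=4,interpolation=cv2.INTER_CUBIC)
b=cv2.resize(t[130:270,215:410],None,fx=4,fy=4,interpolation=cv2.INTER_CUBIC)
d=cv2.resize(s[150:270,100:300],None,fx=4,fy=4,interpolation=cv2.INTER_CUBIC)
e=cv2.resize(s[140:260,290:450],None,fx=5,fy=5,interpolation=cv2.INTER_CUBIC)
for n,i in zip('bde',(b,d,e)): cv2.imwrite(f'pics/crop0{n}.png',i)
cv2.imwrite('pics/crop0a.png',cv2.resize(t[120:270,90:250],None,fx=4,fy=4,interpolation=cv2.INTER_CUBIC))
```

```text
(no output)
```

View pics/crop0b.png

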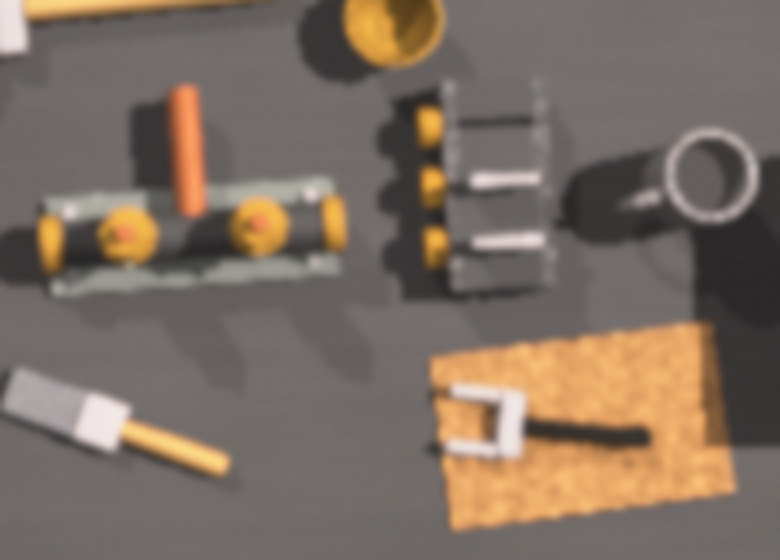

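View pics/crop0d.png

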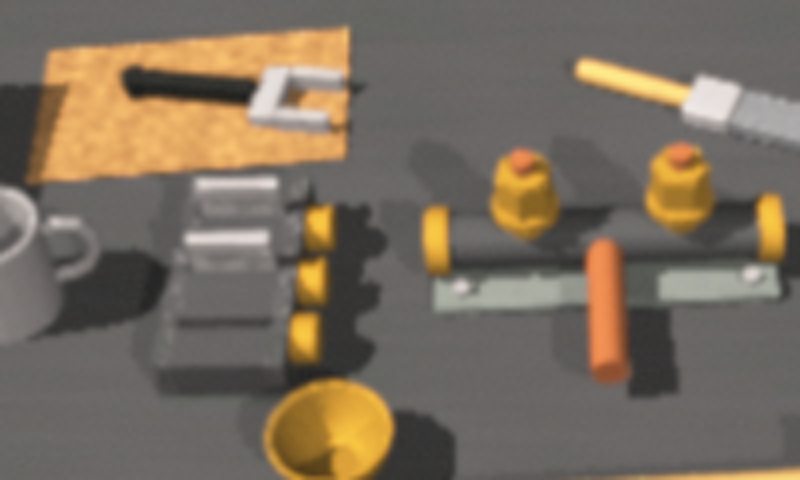

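View pics/crop0a.png

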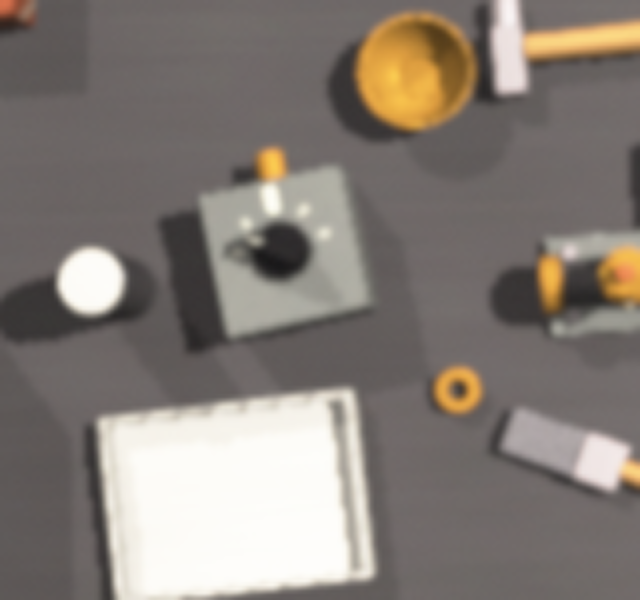

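View pics/crop0e.png

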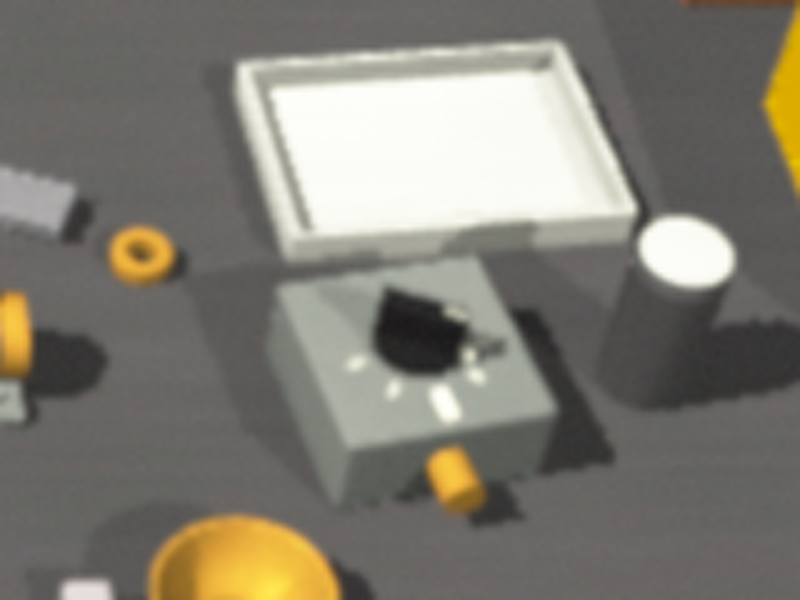

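```bash
cat > m1.py <<'E'
from h import *
def blobs(c,mask,roi,mina=6):
    m=np.zeros_like(mask); x0,y0,x1,y1=roi; m[y0:y1,x0:x1]=mask[y0:y1,x0:x1]
    n,l,s,ce=cv2.connectedComponentsWithStats(m,connectivity=4)
    return [(s[i,4],ce[i],s[i,:4],l==i) for i in range(1,n) if s[i,4]>=mina]
def hsv(c): return cv2.cvtColor(c['frame'],cv2.COLOR_BGR2HSV)
E
python3 - <<'E'
from m1 import *
np.set_printoptions(precision=4,suppress=True)
t=load('top0'); s=load('scene0')
for nm,c,roi in(('top',t,(215,165,350,210)),('scene',s,(200,180,300,225))):
    H=hsv(c); P=cloud(c)
    gold=cv2.inRange(H,(14,120,80),(30,255,255)); cop=cv2.inRange(H,(0,110,80),(13,255,255))
    for lab,m in(('gold',gold),('cop',cop)):
        for a,ce,b,l in blobs(c,m,roi):
            z=P[...,2][l]; print(nm,lab,a,ce,b,'z',np.percentile(z,[5,50,95]),'xyz med',np.median(P[l],0), 'plane104',onplane(c,*ce,0.104)[:2],'118',onplane(c,*ce,.118)[:2])
E
```

```text
top gold 11 [321.7273 165.4545] [319 165   6   2] z [0.0241 0.0349 0.044 ] xyz med [ 0.64   -0.2373  0.0349] plane104 [ 0.6319 -0.2267] 118 [ 0.6303 -0.2248]
top gold 64 [322.625  176.0625] [320 171   7  11] z [-0.0017  0.0384  0.0464] xyz med [ 0.6024 -0.2379  0.0384] plane104 [ 0.5967 -0.2283] 118 [ 0.5954 -0.2264]
top gold 70 [298.0571 185.4   ] [295 179   7  14] z [0.0045 0.0557 0.0635] xyz med [ 0.57   -0.1501  0.0557] plane104 [ 0.5682 -0.1463] 118 [ 0.5672 -0.1451]
top gold 158 [279.2532 186.557 ] [272 180  15  14] z [0.0535 0.1023 0.1138] xyz med [ 0.5652 -0.0837  0.1023] plane104 [ 0.5661 -0.0844] 118 [ 0.5651 -0.0837]
top gold 155 [246.5613 188.729 ] [239 182  15  14] z [0.052  0.1025 0.1115] xyz med [0.5615 0.0217 0.1025] plane104 [0.562  0.0231] 118 [0.561  0.0228]
top gold 84 [227.1429 190.4762] [224 184   7  14] z [0.0017 0.0538 0.062 ] xyz med [0.5627 0.0902 0.0538] plane104 [0.5581 0.0869] 118 [0.5571 0.0861]
top gold 64 [323.1406 190.9062] [320 186   7  11] z [-0.0029  0.0381  0.045 ] xyz med [ 0.5517 -0.2385  0.0381] plane104 [ 0.5477 -0.2282] 118 [ 0.5469 -0.2263]

[... 852 characters left out ...]
[0.5763 0.0927 0.0519] plane104 [0.6229 0.0871] 118 [0.6354 0.0859]
scene gold 103 [208.7573 209.9612] [206 202   7  17] z [0.0276 0.0528 0.0603] xyz med [ 0.5878 -0.1475  0.0528] plane104 [ 0.6341 -0.1394] 118 [ 0.6464 -0.1372]
scene cop 29 [269.8966 188.2414] [267 186   6   6] z [0.0015 0.1167 0.1222] xyz med [0.5675 0.0269 0.1167] plane104 [0.554 0.027] 118 [0.5675 0.0266]
scene cop 28 [230.0714 189.7143] [228 187   5   7] z [-0.0006  0.1177  0.1215] xyz med [ 0.5732 -0.0841  0.1177] plane104 [ 0.5588 -0.085 ] 118 [ 0.5722 -0.0837]
scene cop 133 [250.7368 217.2707] [246 210  10  15] z [0.0382 0.0451 0.0498] xyz med [ 0.6094 -0.027   0.0451] plane104 [ 0.6608 -0.0256] 118 [ 0.6727 -0.0251]
```

```bash
cat > plan.py <<'E'
from h import *
from scipy.spatial.transform import Rotation as R
def Rdown(th):  # tool y along world angle th(deg), z down
    a=np.radians(th); y=np.array([np.cos(a),np.sin(a),0]); z=np.array([0,0,-1.]); return np.array([np.cross(y,z),y,z]).T
def theta(s):
    M=R.from_quat(s['orientation']).as_matrix(); return np.degrees(np.arctan2(M[1,1],M[0,1]))
def plan(pos,th,s=None,quiet=False):
    s=s or sense(); M=R.from_quat(s['orientation']).as_matrix()
    sh=M.T@(np.array(pos)-s['tcp_pos'])*100
    rv=R.from_matrix(M.T@Rdown(th)).as_rotvec(degrees=True)
    print('shift',np.round(sh,2),'rv',np.round(rv,2),'| th now',round(theta(s),2),'q6',round(s['q'][5],3)); return sh,rv
def st():
    s=sense(); print('t',round(s['time_s'],2),'tcp',np.round(s['tcp_pos'],4),'th',round(theta(s),2),'q6',round(s['q'][5],3),'F',np.round(s['ft_force'],1),'T',np.round(s['ft_torque'],2),'op',round(s['opening']*1000,1)); return s
E
python3 - <<'E'
from plan import *
plan([.564,.026,.20],92)
E
```

```text
shift [-50.62 -27.45   3.11] rv [-7.000e-02 -2.000e-02 -2.566e+01] | th now 66.34 q6 1.571
```

Request:
arm_command(
  steps=[
    [[-10, -5.4, 0.6], [0, 0, -5], 0],
    [[-20, -10.8, 1.2], [0, 0, -10], 0],
    [[-30, -16.2, 1.8], [0, 0, -15], 0],
    [[-40, -21.6, 2.4], [0, 0, -20], 0],
    [[-50.6, -27.4, 3.1], [0, 0, -26], 0],
    [[-50.6, -27.4, 3.1], [0, 0, -26], 0],
    [[-50.6, -27.4, 3.1], [0, 0, -26], 0],
    [[-50.6, -27.4, 3.1], [0, 0, -26], 0],
    [[-50.6, -27.4, 3.1], [0, 0, -26], 0],
    [[-50.6, -27.4, 3.1], [0, 0, -26], 0],
  ],
  force=20,
)

```text
time_s: 1.35
tcp_pos: [0.5656, 0.0238, 0.1992]
orientation: [-0.019, 1.0, -0.0, -0.0]
ft_force: [-0.7, 1.3, 0.0]
opening: 0.0854
```

Run:
```python
from plan import *
st(); plan([.564,.026,.077],92)
```

```text
t 1.35 tcp [0.5656 0.0238 0.1992] th 92.13 q6 0.005 F [-0.7  1.3  0. ] T [-0.02  0.01  0.01] op 85.4
shift [ 0.14  0.23 12.22] rv [-0.03 -0.06  0.13] | th now 92.13 q6 0.005
```

Request:
arm_command(
  steps=[
    [[0.1, 0.1, 6], [0, 0, 0], 0],
    [[0.1, 0.1, 12.1], [0, 0, 0], 0],
    [[0.1, 0.1, 12.1], [0, 0, 0], 0],
    [[0.1, 0.1, 12.1], [0, 0, 0], 0.3],
    [[0.1, 0.1, 12.1], [0, 0, 0], 1],
    [[0.1, 0.1, 12.1], [0, 0, 0], 1],
    [[0.1, 0.1, 12.1], [0, 0, 0], 1],
    [[0.1, 0.1, 12.1], [0, 0, 0], 1],
    [[0.1, 0.1, 12.1], [0, 0, 0], 1],
    [[0.1, 0.1, 12.1], [0, 0, 0], 1],
  ],
  force=20,
)

```text
time_s: 2.6
tcp_pos: [0.5653, 0.0244, 0.0827]
orientation: [-0.019, 1.0, -0.004, 0.003]
ft_force: [-0.6, -17.1, 11.0]
opening: 0.0401
```

Run:
```python
from plan import *
st()
```

```text
t 2.6 tcp [0.5653 0.0244 0.0827] th 92.2 q6 0.008 F [ -0.6 -17.1  11. ] T [-3.75  0.15  0.  ] op 40.1
```

Request:
arm_command(
  steps=[
    [[0, 0.2, -0.2], [0, 0, 0], 1],
    [[0, 0.2, -0.2], [0, 0, 0], 1],
    [[0, 0.2, -0.2], [0, 0, 0], 1],
    [[0, 0.2, -0.2], [0, 0, 0], 1],
    [[0, 0.2, -0.2], [0, 0, 0], 1],
    [[0, 0.2, -0.2], [0, 0, 0], 1],
    [[0, 0.2, -0.2], [0, 0, 0], 1],
    [[0, 0.2, -0.2], [0, 0, 0], 1],
    [[0, 0.2, -0.2], [0, 0, 0], 1],
    [[0, 0.2, -0.2], [0, 0, 0], 1],
  ],
)

```text
time_s: 3.85
tcp_pos: [0.5648, 0.0247, 0.0832]
orientation: [-0.019, 1.0, -0.005, 0.002]
ft_force: [3.3, -25.9, -2.3]
opening: 0.0397
```

Run:
```python
from plan import *
st(); c=snap('scene','scene1.png')
cv2.imwrite('pics/c1.png',cv2.resize(c['frame'][120:230,190:320],None,fx=5,fy=5,interpolation=cv2.INTER_CUBIC))
```

```text
t 3.85 tcp [0.5648 0.0247 0.0832] th 92.13 q6 0.012 F [  3.3 -25.9  -2.3] T [-5.12 -0.68 -0.04] op 39.7
```

View pics/c1.png

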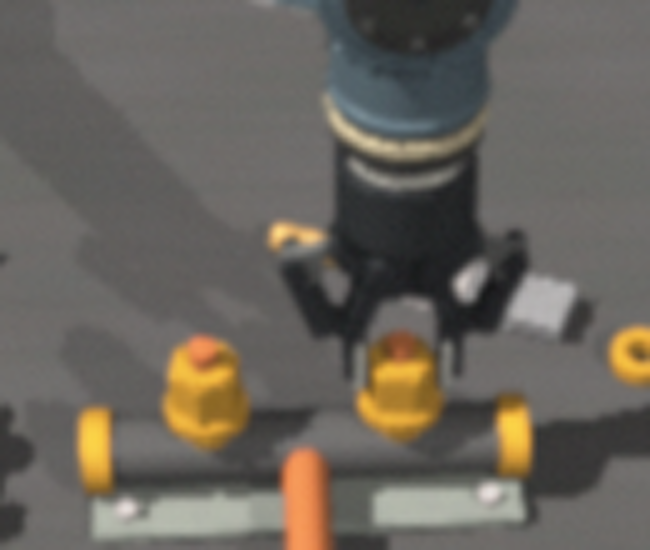

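Run:
```python
from plan import *
c=load('scene1')['frame']; d=load('scene0')['frame']
f=lambda i:cv2.resize(i[183:212,218:284],None,fx=12,fy=10,interpolation=cv2.INTER_CUBIC)
g=lambda i:cv2.convertScaleAbs(i,alpha=1.0)
cv2.imwrite('pics/c2.png',np.vstack([f(d),f(c)]))
```

```text
(no output)
```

View pics/c2.png

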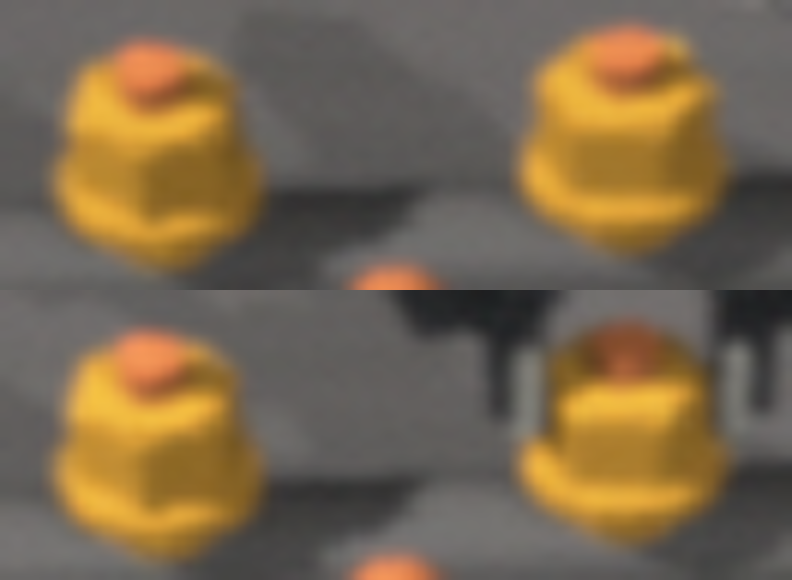

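Request:
arm_command(
  steps=[
    [[0, -0.4, -0.2], [0, 0, 0], 0],
    [[0, -0.4, -0.2], [0, 0, 0], 0],
    [[0, -0.4, -0.2], [0, 0, 0], 0],
    [[0, -0.4, -0.2], [0, 0, -10], 0],
    [[0, -0.4, -0.2], [0, 0, -13], 0],
    [[0, -0.4, -0.2], [0, 0, -13], 0],
    [[0, -0.4, -0.2], [0, 0, -13], 0],
    [[0, -0.4, -0.2], [0, 0, -13], 0],
    [[0, -0.4, -0.2], [0, 0, -13], 0],
    [[0, -0.4, -0.2], [0, 0, -13], 0],
  ],
)

```text
time_s: 5.15
tcp_pos: [0.5632, 0.0258, 0.0833]
orientation: [-0.133, 0.991, -0.0, -0.0]
ft_force: [-0.1, 0.4, -0.3]
opening: 0.0856
```

Run:
```python
from plan import *
st()
```

```text
t 5.15 tcp [0.5632 0.0258 0.0833] th 105.34 q6 -0.222 F [-0.1  0.4 -0.3] T [-0.01  0.04  0.02] op 85.6
```

Request:
arm_command(
  steps=[
    [[0, -0.1, 0.1], [0, 0, 0], 0.4],
    [[0, -0.1, 0.1], [0, 0, 0], 1],
    [[0, -0.1, 0.1], [0, 0, 0], 1],
    [[0, -0.1, 0.1], [0, 0, 0], 1],
    [[0, -0.1, 0.1], [0, 0, 0], 1],
    [[0, -0.1, 0.1], [0, 0, 0], 1],
    [[0, -0.1, 0.1], [0, 0, 0], 1],
    [[0, -0.1, 0.1], [0, 0, 0], 1],
    [[0, -0.1, 0.1], [0, 0, 0], 1],
    [[0, -0.1, 0.1], [0, 0, 0], 1],
  ],
)

```text
time_s: 6.4
tcp_pos: [0.5637, 0.0233, 0.0828]
orientation: [-0.133, 0.991, -0.002, 0.0]
ft_force: [-0.6, -7.4, 4.2]
opening: 0.0373
```

Run:
```python
from plan import *
st()
```

```text
t 6.4 tcp [0.5637 0.0233 0.0828] th 105.28 q6 -0.224 F [-0.6 -7.4  4.2] T [-1.58  0.17  0.03] op 37.3
```

Request:
arm_command(
  steps=[
    [[0, -0.1, -0.1], [0, 0, 0], 1],
    [[0, -0.1, -0.1], [0, 0, 10], 1],
    [[0, -0.1, -0.1], [0, 0, 20], 1],
    [[0, -0.1, -0.1], [0, 0, 30], 1],
    [[0, -0.1, -0.1], [0, 0, 40], 1],
    [[0, -0.1, -0.1], [0, 0, 50], 1],
    [[0, -0.1, -0.1], [0, 0, 60], 1],
    [[0, -0.1, -0.1], [0, 0, 60], 1],
    [[0, -0.1, -0.1], [0, 0, 60], 1],
    [[0, -0.1, -0.1], [0, 0, 60], 1],
  ],
)

```text
time_s: 7.65
tcp_pos: [0.5643, 0.0259, 0.083]
orientation: [0.379, 0.925, 0.002, -0.0]
ft_force: [2.5, 8.6, -6.3]
opening: 0.037
```

Run:
```python
from plan import *
st()
```

```text
t 7.65 tcp [0.5643 0.0259 0.083 ] th 45.43 q6 0.822 F [ 2.5  8.6 -6.3] T [ 1.7  -0.67 -0.05] op 37.0
```

Request:
arm_command(
  steps=[
    [[0, 0, 0], [0, 0, 5], 1],
    [[0, 0, 0], [0, 0, 10], 1],
    [[0, 0, 0], [0, 0, 15], 1],
    [[0, 0, 0], [0, 0, 15], 1],
    [[0, 0, 0], [0, 0, 15], 1],
    [[0, 0, 0], [0, 0, 15], 1],
    [[0, 0, 0], [0, 0, 15], 1],
    [[0, 0, 0], [0, 0, 15], 1],
    [[0, 0, 0], [0, 0, 15], 1],
    [[0, 0, 0], [0, 0, 15], 1],
  ],
)

```text
time_s: 8.9
tcp_pos: [0.565, 0.0262, 0.083]
orientation: [0.497, 0.868, 0.002, -0.0]
ft_force: [6.1, 8.9, -7.6]
opening: 0.0368
```

Run:
```python
from plan import *
st()
```

```text
t 8.9 tcp [0.565  0.0262 0.083 ] th 30.44 q6 1.084 F [ 6.1  8.9 -7.6] T [ 2.   -1.07  0.01] op 36.8
```

Request:
arm_command(
  steps=[
    [[0, 0, 0], [0, 0, 5], 1],
    [[0, 0, 0], [0, 0, 10], 1],
    [[0, 0, 0], [0, 0, 15], 1],
    [[0, 0, 0], [0, 0, 15], 1],
    [[0, 0, 0], [0, 0, 15], 1],
    [[0, 0, 0], [0, 0, 15], 1],
    [[0, 0, 0], [0, 0, 15], 1],
    [[0, 0, 0], [0, 0, 15], 1],
    [[0, 0, 0], [0, 0, 15], 1],
    [[0, 0, 0], [0, 0, 15], 1],
  ],
)

```text
time_s: 10.15
tcp_pos: [0.5656, 0.0265, 0.0831]
orientation: [0.605, 0.796, 0.003, -0.0]
ft_force: [7.7, 9.8, -9.1]
opening: 0.0371
```

Run:
```python
from plan import *
st()
```

```text
t 10.15 tcp [0.5656 0.0265 0.0831] th 15.48 q6 1.345 F [ 7.7  9.8 -9.1] T [ 2.19 -1.56  0.34] op 37.1
```

Request:
arm_command(
  steps=[
    [[0, 0, 0], [0, 0, 2], 1],
    [[0, 0, 0], [0, 0, 4], 1],
    [[0, 0, 0], [0, 0, 5], 1],
    [[0, 0, 0], [0, 0, 5], 1],
    [[0, 0, 0], [0, 0, 5], 1],
    [[0, 0, 0], [0, 0, 5], 1],
    [[0, 0, 0], [0, 0, 5], 1],
    [[0, 0, 0], [0, 0, 5], 1],
    [[0, 0, 0], [0, 0, 5], 1],
    [[0, 0, 0], [0, 0, 5], 1],
  ],
)

```text
time_s: 11.4
tcp_pos: [0.5658, 0.0266, 0.0831]
orientation: [0.639, 0.769, 0.003, -0.0]
ft_force: [9.4, 11.5, -10.4]
opening: 0.0374
```

Run:
```python
from plan import *
st()
```

```text
t 11.4 tcp [0.5658 0.0266 0.0831] th 10.5 q6 1.432 F [  9.4  11.5 -10.4] T [ 2.28 -1.72  0.55] op 37.4
```

Run:
```python
from plan import *
plan([.566,.0240,.084],72); plan([.566,.0240,.084],132)
```

```text
shift [-0.25 -0.03 -0.09] rv [  0.33  -0.09 -61.5 ] | th now 10.5 q6 1.432
shift [-0.25 -0.03 -0.09] rv [ 3.900e-01  1.000e-01 -1.215e+02] | th now 10.5 q6 1.432
```

Request:
arm_command(
  steps=[
    [[0, 0, 0], [0, 0, 0], 0],
    [[0, 0, 0], [0, 0, 0], 0],
    [[0, 0, 0], [0, 0, 0], 0],
    [[0, 0, -0.1], [0, 0, -10], 0],
    [[0, 0, -0.1], [0, 0, -20], 0],
    [[0, 0, -0.1], [0, 0, -30], 0],
    [[0, 0, -0.1], [0, 0, -40], 0],
    [[0, 0, -0.1], [0, 0, -50], 0],
    [[0, 0, -0.1], [0, 0, -60], 0],
    [[0, 0, -0.1], [0, 0, -61], 0],
  ],
)

```text
time_s: 12.65
tcp_pos: [0.5637, 0.0237, 0.0844]
orientation: [0.162, 0.987, -0.0, 0.0]
ft_force: [0.8, 0.4, -0.4]
opening: 0.0855
```

Run:
```python
from plan import *
st();plan([.566,.0240,.084],132)
c=snap('scene','scene2.png')
cv2.imwrite('pics/c3.png',cv2.resize(c['frame'][183:212,218:284],None,fx=12,fy=10,interpolation=cv2.INTER_CUBIC))
```

```text
t 12.65 tcp [0.5637 0.0237 0.0844] th 71.32 q6 0.368 F [ 0.8  0.4 -0.4] T [-0.01 -0.01  0.04] op 85.5
shift [-0.21  0.1   0.04] rv [-1.000e-02 -0.000e+00 -6.068e+01] | th now 71.32 q6 0.368
```

View pics/c3.png

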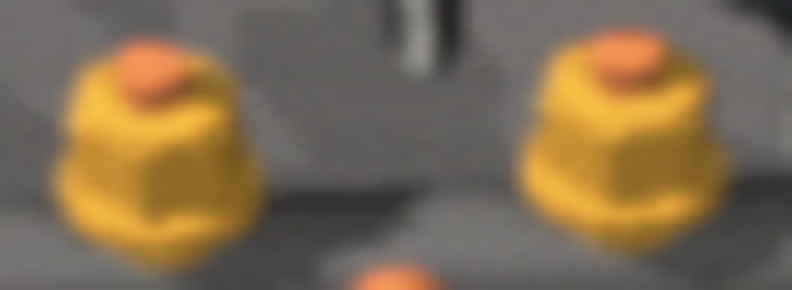

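Request:
arm_command(
  steps=[
    [[-0.1, 0.1, 0], [0, 0, -10], 0],
    [[-0.2, 0.1, 0], [0, 0, -20], 0],
    [[-0.2, 0.1, 0], [0, 0, -30], 0],
    [[-0.2, 0.1, 0], [0, 0, -40], 0],
    [[-0.2, 0.1, 0], [0, 0, -50], 0],
    [[-0.2, 0.1, 0], [0, 0, -60], 0.2],
    [[-0.2, 0.1, 0], [0, 0, -60.5], 0.4],
    [[-0.2, 0.1, 0], [0, 0, -60.5], 1],
    [[-0.2, 0.1, 0], [0, 0, -60.5], 1],
    [[-0.2, 0.1, 0], [0, 0, -60.5], 1],
  ],
)

```text
time_s: 13.95
tcp_pos: [0.5663, 0.0238, 0.0846]
orientation: [-0.356, 0.934, -0.001, 0.0]
ft_force: [0.8, -4.6, 3.2]
opening: 0.0368
```

Request:
arm_command(
  steps=[
    [[0, 0, 0], [0, 0, 0], 1],
    [[0, 0, 0], [0, 0, 0], 1],
    [[0, 0, 0], [0, 0, 0], 1],
    [[0, 0, 0], [0, 0, 0], 1],
    [[0, 0, 0], [0, 0, 0], 1],
    [[0, 0, 0], [0, 0, 0], 1],
    [[0, 0, 0], [0, 0, 0], 1],
    [[0, 0, 0], [0, 0, 0], 1],
    [[0, 0, 0], [0, 0, 0], 1],
    [[0, 0, 0], [0, 0, 0], 1],
  ],
)

```text
time_s: 15.2
tcp_pos: [0.5663, 0.0239, 0.0846]
orientation: [-0.357, 0.934, -0.0, 0.0]
ft_force: [0.9, -5.3, 4.4]
opening: 0.0368
```

Run:
```python
from plan import *
s=st(); a=np.radians(theta(s)); print('proj',s['tcp_pos'][:2]@[np.cos(a),np.sin(a)],'F along',s['ft_force'][:2]@[np.cos(a),np.sin(a)])
```

```text
t 15.2 tcp [0.5663 0.0239 0.0846] th 131.81 q6 -0.687 F [ 0.9 -5.3  4.4] T [-1.11 -0.28  0.07] op 36.8
proj -0.3597307786675913 F along -4.602408441861904
```

Run:
```python
from plan import *
plan([.571,-.0862,.0846],136)
```

```text
shift [ 6.99 -8.52  0.  ] rv [-0.06 -0.   -4.19] | th now 131.81 q6 -0.687
```

Request:
arm_command(
  steps=[
    [[0, 0, 0], [0, 0, 0], 0],
    [[0, 0, 0], [0, 0, 0], 0],
    [[0, 0, 0], [0, 0, 0], 0],
    [[0, 0, -5], [0, 0, 0], 0],
    [[3.5, -4.2, -5], [0, 0, -2], 0],
    [[7, -8.5, -5], [0, 0, -4], 0],
    [[7, -8.5, -5], [0, 0, -4], 0],
    [[7, -8.5, -5], [0, 0, -4], 0],
    [[7, -8.5, 0], [0, 0, -4], 0],
    [[7, -8.5, 0], [0, 0, -4], 0],
  ],
)

```text
time_s: 16.45
tcp_pos: [0.5678, -0.0841, 0.0816]
orientation: [-0.39, 0.921, 0.002, -0.003]
ft_force: [-0.2, -0.3, 0.3]
opening: 0.0851
```

Request:
arm_command(
  steps=[
    [[0, 0, 0], [0, 0, 0], 0],
    [[0, 0, 0], [0, 0, 0], 0.4],
    [[0, 0, 0], [0, 0, 0], 1],
    [[0, 0, 0], [0, 0, 0], 1],
    [[0, 0, 0], [0, 0, 0], 1],
    [[0, 0, 0], [0, 0, 0], 1],
    [[0, 0, 0], [0, 0, 0], 1],
    [[0, 0, 0], [0, 0, 0], 1],
    [[0, 0, 0], [0, 0, 0], 1],
    [[0, 0, 0], [0, 0, 0], 1],
  ],
)

```text
time_s: 17.7
tcp_pos: [0.5712, -0.0862, 0.0853]
orientation: [-0.389, 0.921, -0.001, 0.001]
ft_force: [-0.2, -1.4, 6.3]
opening: 0.0362
```

Run:
```python
from plan import *
s=st(); a=np.radians(theta(s)); print('proj',s['tcp_pos'][:2]@[np.cos(a),np.sin(a)],'F along',s['ft_force'][:2]@[np.cos(a),np.sin(a)])
```

```text
t 17.7 tcp [ 0.5712 -0.0862  0.0853] th 135.83 q6 -0.949 F [-0.2 -1.4  6.3] T [-0.33 -0.04  0.06] op 36.2
proj -0.4698157045253945 F along -0.8340536879999755
```

Request:
arm_command(
  steps=[
    [[0, 0, 0], [0, 0, 10], 1],
    [[0, 0, 0], [0, 0, 20], 1],
    [[0, 0, 0], [0, 0, 30], 1],
    [[0, 0, 0], [0, 0, 40], 1],
    [[0, 0, 0], [0, 0, 50], 1],
    [[0, 0, 0], [0, 0, 60], 1],
    [[0, 0, 0], [0, 0, 60], 1],
    [[0, 0, 0], [0, 0, 60], 1],
    [[0, 0, 0], [0, 0, 60], 1],
    [[0, 0, 0], [0, 0, 60], 1],
  ],
)

```text
time_s: 18.95
tcp_pos: [0.5711, -0.0858, 0.0853]
orientation: [0.123, 0.992, 0.0, 0.001]
ft_force: [-0.9, 0.2, 6.6]
opening: 0.0369
```

Run:
```python
from plan import *
s=st(); a=np.radians(theta(s)); print('proj',s['tcp_pos'][:2]@[np.cos(a),np.sin(a)],'F along',s['ft_force'][:2]@[np.cos(a),np.sin(a)])
```

```text
t 18.95 tcp [ 0.5711 -0.0858  0.0853] th 75.84 q6 0.098 F [-0.9  0.2  6.6] T [ 0.04  0.13 -0.06] op 36.9
proj 0.05647617369078515 F along -0.017171950839420067
```

Request:
arm_command(
  steps=[
    [[0, 0, 0], [0, 0, 5], 1],
    [[0, 0, 0], [0, 0, 10], 1],
    [[0, 0, 0], [0, 0, 12], 1],
    [[0, 0, 0], [0, 0, 12], 1],
    [[0, 0, 0], [0, 0, 12], 1],
    [[0, 0, 0], [0, 0, 12], 1],
    [[0, 0, 0], [0, 0, 12], 1],
    [[0, 0, 0], [0, 0, 12], 1],
    [[0, 0, 0], [0, 0, 12], 1],
    [[0, 0, 0], [0, 0, 12], 1],
  ],
)

```text
time_s: 20.2
tcp_pos: [0.5711, -0.0858, 0.0853]
orientation: [0.226, 0.974, 0.0, 0.001]
ft_force: [-0.7, 1.1, 7.2]
opening: 0.0364
```

Run:
```python
from plan import *
s=st(); a=np.radians(theta(s)); print('proj',s['tcp_pos'][:2]@[np.cos(a),np.sin(a)],'F along',s['ft_force'][:2]@[np.cos(a),np.sin(a)])
```

```text
t 20.2 tcp [ 0.5711 -0.0858  0.0853] th 63.84 q6 0.307 F [-0.7  1.1  7.2] T [ 0.08  0.1  -0.05] op 36.4
proj 0.174774503626759 F along 0.666986847373059
```

Request:
arm_command(
  steps=[
    [[0, 0, 0], [0, 0, 5], 1],
    [[0, 0, 0], [0, 0, 10], 1],
    [[0, 0, 0], [0, 0, 15], 1],
    [[0, 0, 0], [0, 0, 15], 1],
    [[0, 0, 0], [0, 0, 15], 1],
    [[0, 0, 0], [0, 0, 15], 1],
    [[0, 0, 0], [0, 0, 15], 1],
    [[0, 0, 0], [0, 0, 15], 1],
    [[0, 0, 0], [0, 0, 15], 1],
    [[0, 0, 0], [0, 0, 15], 1],
  ],
)

```text
time_s: 21.45
tcp_pos: [0.5712, -0.0857, 0.0853]
orientation: [0.351, 0.936, 0.0, 0.001]
ft_force: [0.1, 1.6, 5.9]
opening: 0.037
```

Run:
```python
from plan import *
st()
```

```text
t 21.45 tcp [ 0.5712 -0.0857  0.0853] th 48.85 q6 0.569 F [0.1 1.6 5.9] T [ 0.3   0.11 -0.1 ] op 37.0
```

Request:
arm_command(
  steps=[
    [[0, 0, 0], [0, 0, 5], 1],
    [[0, 0, 0], [0, 0, 10], 1],
    [[0, 0, 0], [0, 0, 12], 1],
    [[0, 0, 0], [0, 0, 12], 1],
    [[0, 0, 0], [0, 0, 12], 1],
    [[0, 0, 0], [0, 0, 12], 1],
    [[0, 0, 0], [0, 0, 12], 1],
    [[0, 0, 0], [0, 0, 12], 1],
    [[0, 0, 0], [0, 0, 12], 1],
    [[0, 0, 0], [0, 0, 12], 1],
  ],
)

```text
time_s: 22.7
tcp_pos: [0.5712, -0.0856, 0.0853]
orientation: [0.447, 0.894, 0.001, 0.001]
ft_force: [-1.0, 2.3, 5.2]
opening: 0.0364
```

Run:
```python
from plan import *
st()
```

```text
t 22.7 tcp [ 0.5712 -0.0856  0.0853] th 36.85 q6 0.779 F [-1.   2.3  5.2] T [ 0.35  0.03 -0.02] op 36.4
```

Request:
arm_command(
  steps=[
    [[0, 0, 0], [0, 0, 5], 1],
    [[0, 0, 0], [0, 0, 10], 1],
    [[0, 0, 0], [0, 0, 12], 1],
    [[0, 0, 0], [0, 0, 12], 1],
    [[0, 0, 0], [0, 0, 12], 1],
    [[0, 0, 0], [0, 0, 12], 1],
    [[0, 0, 0], [0, 0, 12], 1],
    [[0, 0, 0], [0, 0, 12], 1],
    [[0, 0, 0], [0, 0, 12], 1],
    [[0, 0, 0], [0, 0, 12], 1],
  ],
)

```text
time_s: 23.95
tcp_pos: [0.5713, -0.0856, 0.0853]
orientation: [0.538, 0.843, 0.001, 0.001]
ft_force: [1.2, 2.0, 6.4]
opening: 0.0366
```

Run:
```python
from plan import *
st()
```

```text
t 23.95 tcp [ 0.5713 -0.0856  0.0853] th 24.85 q6 0.988 F [1.2 2.  6.4] T [ 0.39  0.04 -0.05] op 36.6
```

Request:
arm_command(
  steps=[
    [[0, 0, 0], [0, 0, 5], 1],
    [[0, 0, 0], [0, 0, 10], 1],
    [[0, 0, 0], [0, 0, 12], 1],
    [[0, 0, 0], [0, 0, 12], 1],
    [[0, 0, 0], [0, 0, 12], 1],
    [[0, 0, 0], [0, 0, 12], 1],
    [[0, 0, 0], [0, 0, 12], 1],
    [[0, 0, 0], [0, 0, 12], 1],
    [[0, 0, 0], [0, 0, 12], 1],
    [[0, 0, 0], [0, 0, 12], 1],
  ],
)

```text
time_s: 25.2
tcp_pos: [0.5714, -0.0855, 0.0853]
orientation: [0.623, 0.782, 0.001, 0.001]
ft_force: [0.1, 1.5, 6.4]
opening: 0.0366
```

Run:
```python
from plan import *
st()
```

```text
t 25.2 tcp [ 0.5714 -0.0855  0.0853] th 12.9 q6 1.197 F [0.1 1.5 6.4] T [0.34 0.02 0.42] op 36.6
```

Request:
arm_command(
  steps=[
    [[0, 0, 0], [0, 0, 0], 0],
    [[0, 0, 0], [0, 0, 0], 0],
    [[0, 0, 0], [0, 0, 0], 0],
    [[0, 0, -6], [0, 0, 0], 0],
    [[0, 0, -12], [0, 0, 0], 0],
    [[0, 0, -12], [0, 0, 0], 0],
    [[0, 0, -12], [0, 0, 0], 0],
    [[0, 0, -12], [0, 0, 0], 0],
    [[0, 0, -12], [0, 0, 0], 0],
    [[0, 0, -12], [0, 0, 0], 0],
  ],
)

```text
time_s: 26.45
tcp_pos: [0.5703, -0.0857, 0.2036]
orientation: [0.624, 0.782, -0.0, -0.001]
ft_force: [-0.4, 0.3, -0.4]
opening: 0.0849
```

Run:
```python
from plan import *
st()
snap('top','top1.png'); c=snap('scene','scene3.png')
a=cv2.resize(load('top1')['frame'][205:270,315:405],None,fx=8,fy=8,interpolation=cv2.INTER_CUBIC)
b=cv2.resize(c['frame'][150:200,100:200],None,fx=7,fy=7,interpolation=cv2.INTER_CUBIC)
cv2.imwrite('pics/c4.png',a);cv2.imwrite('pics/c5.png',b)
```

```text
t 26.45 tcp [ 0.5703 -0.0857  0.2036] th 12.85 q6 1.197 F [-0.4  0.3 -0.4] T [-0.    0.04  0.03] op 84.9
```

View pics/c4.png

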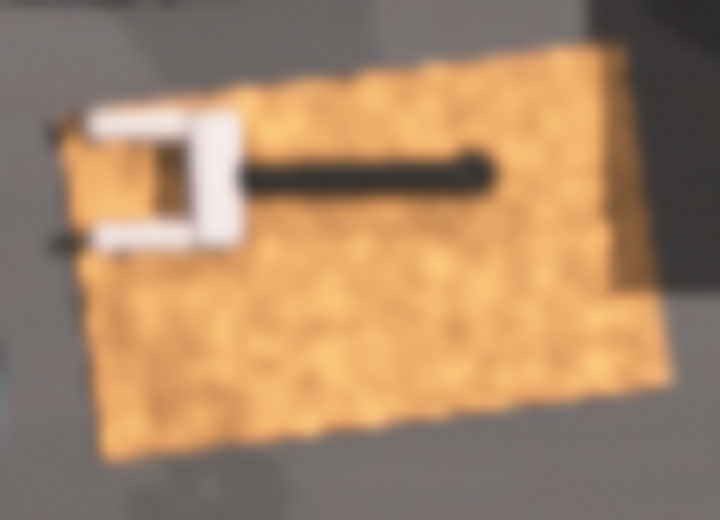

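View pics/c5.png

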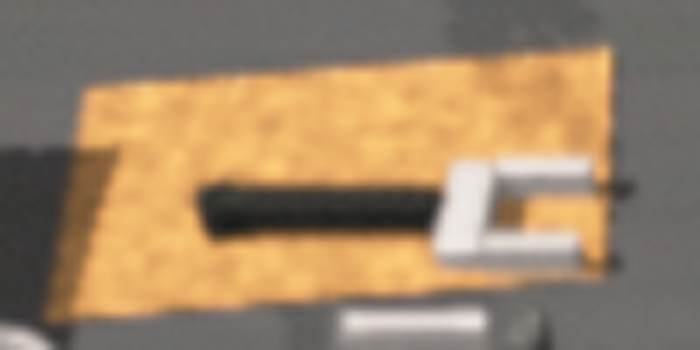

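```bash
cat > wr.py <<'E'
from m1 import *
from plan import st
np.set_printoptions(precision=4,suppress=True)
def wrench(c,roi,nm,quiet=False):
    H=hsv(c); P=cloud(c); out={}
    x0,y0,x1,y1=roi
    mats=cv2.inRange(H,(8,90,90),(25,255,255))
    b=max(blobs(c,mats,roi),key=lambda r:r[0]); hull=cv2.convexHull(np.argwhere(b[3])[:,::-1].astype(np.int32))
    hm=np.zeros(mats.shape,np.uint8); cv2.fillConvexPoly(hm,hull,255)
    r=cv2.minAreaRect(hull); bx=cv2.boxPoints(r)
    mat=np.array([onplane(c,*p,.003)[:2] for p in bx]); print(nm,'mat centre',mat.mean(0),'corners',mat.round(3).tolist())
    for lab,m,z in(('handle',cv2.inRange(H,(0,0,0),(179,255,75)),.025),('head',cv2.inRange(H,(0,0,140),(179,60,255)),.019)):
        k=cv2.bitwise_and(m,cv2.dilate(hm,np.ones((7,7)))) if lab=='head' else cv2.bitwise_and(m,cv2.erode(hm,np.ones((3,3))))
        bl=[q for q in blobs(c,k,roi,15)]
        for q in sorted(bl,key=lambda q:-q[0])[:2]:
            px=np.argwhere(q[3])[:,::-1].astype(float)
            W=np.array([onplane(c,u,v,z)[:2] for u,v in px]); m0=W.mean(0); U,S,V=np.linalg.svd(W-m0,full_matrices=False)
            d=V[0]; l=(W-m0)@d; w=(W-m0)@V[1]
            print(nm,lab,'n',q[0],'mean',m0,'dir deg',np.degrees(np.arctan2(d[1],d[0])),'len',l.min(),l.max(),'wid',np.ptp(w),'z',np.percentile(P[...,2][q[3]],[10,50,90]))
if __name__=='__main__':
    wrench(load('top1'),(315,200,405,270),'top'); wrench(load('scene3'),(100,148,200,200),'scene')
E
python3 wr.py
```

```text
top mat centre [ 0.3931 -0.3664] corners [[0.457, -0.232], [0.483, -0.486], [0.328, -0.5], [0.304, -0.247]]
top handle n 72 mean [ 0.4249 -0.3649] dir deg 90.36011645771111 len -0.04957068615169743 0.051441347121773444 wid 0.01018422834968322 z [0.022  0.026  0.0307]
top head n 206 mean [ 0.4287 -0.2835] dir deg -150.2210031705625 len -0.04475319026364704 0.03583331884167671 wid 0.07864600594636376 z [0.006  0.0181 0.0234]
scene mat centre [ 0.3947 -0.369 ] corners [[0.331, -0.525], [0.304, -0.247], [0.459, -0.222], [0.484, -0.481]]
scene handle n 168 mean [ 0.438  -0.3631] dir deg 88.35692020139301 len -0.051718744908166754 0.05287184795481447 wid 0.026642561094957214 z [0.0128 0.0221 0.0265]
scene head n 243 mean [ 0.4348 -0.2782] dir deg 17.543471197303656 len -0.03983424180794173 0.04204147633843133 wid 0.07415607025716717 z [0.0077 0.0174 0.0212]
scene head n 41 mean [ 0.4959 -0.3171] dir deg 93.27395752992861 len -0.026311892073883916 0.03491757712987813 wid 0.008843487672986263 z [0.0419 0.0479 0.0776]
```

Run:
```python
from plan import *
c=load('top1'); f=lambda x,y,z: np.round(onplane(c,315+x/8-.5,205+y/8-.5,z),4)
print('round end (x=-48)',f(495,172,.025),'head base(65)',f(245,180,.019),'tip(130)',f(88,180,.019),'handle mid',f(370,177,.025))
s=load('scene3'); g=lambda x,y,z: np.round(onplane(s,100+x/7-.5,150+y/7-.5,z),4)
print('scene: round end',g(200,200,.02),'tips',g(592,175,.019),g(580,250,.019),'base',g(465,160,.019),g(437,262,.0190),'handle top edges',g(330,188,.025),g(330,232,.014))
plan([.427,-.333,.12],0)
```

```text
round end (x=-48) [ 0.426  -0.4193  0.025 ] head base(65) [ 0.426  -0.3115  0.019 ] tip(130) [ 0.4281 -0.2435  0.019 ] handle mid [ 0.4256 -0.3647  0.025 ]
scene: round end [ 0.4241 -0.4195  0.02  ] tips [ 0.4089 -0.2425  0.019 ] [ 0.4565 -0.2425  0.019 ] base [ 0.3984 -0.3021  0.019 ] [ 0.4633 -0.3054  0.019 ] handle top edges [ 0.4221 -0.3593  0.025 ] [ 0.4392 -0.3584  0.014 ]
shift [-20.92 -19.48   8.41] rv [-0.03 -0.   12.85] | th now 12.85 q6 1.197
```

Run:
```python
from plan import *
plan([.4275,-.345,.2036],180)
```

```text
shift [-22.1  -19.7    0.05] rv [ 0.0000e+00 -5.0000e-02 -1.6715e+02] | th now 12.85 q6 1.197
```

Request:
arm_command(
  steps=[
    [[-2.2, -2, 0], [0, 0, -10], 0],
    [[-4.4, -4, 0], [0, 0, -20], 0],
    [[-6.6, -6, 0], [0, 0, -30], 0],
    [[-8.8, -8, 0], [0, 0, -40], 0],
    [[-11, -10, 0], [0, 0, -50], 0],
    [[-13.2, -12, 0], [0, 0, -60], 0],
    [[-15.4, -14, 0], [0, 0, -70], 0],
    [[-17.6, -16, 0], [0, 0, -80], 0],
    [[-20, -18, 0], [0, 0, -90], 0],
    [[-22.1, -19.7, 0], [0, 0, -100], 0],
  ],
)

```text
time_s: 27.8
tcp_pos: [0.427, -0.346, 0.2044]
orientation: [-0.201, 0.98, -0.0, -0.0]
ft_force: [0.3, -1.2, 0.2]
opening: 0.0851
```

Run:
```python
from plan import *
st();plan([.4275,-.345,.1],180)
```

```text
t 27.8 tcp [ 0.427  -0.346   0.2044] th 113.16 q6 -1.085 F [ 0.3 -1.2  0.2] T [-0.05  0.03 -0.04] op 85.1
shift [-0.09  0.08 10.44] rv [-0.000e+00 -1.000e-02 -6.684e+01] | th now 113.16 q6 -1.085
```

Rotate on to heading 180°, then descend.

Request:
arm_command(
  steps=[
    [[0, 0, 1], [0, 0, -10], 0],
    [[0, 0, 3], [0, 0, -20], 0],
    [[0, 0, 5], [0, 0, -30], 0],
    [[0, 0, 7], [0, 0, -40], 0],
    [[0, 0, 9], [0, 0, -50], 0],
    [[0, 0, 10.4], [0, 0, -60], 0],
    [[0, 0, 10.4], [0, 0, -66.8], 0],
    [[0, 0, 10.4], [0, 0, -66.8], 0],
    [[0, 0, 10.4], [0, 0, -66.8], 0],
    [[0, 0, 10.4], [0, 0, -66.8], 0],
  ],
)

```text
time_s: 29.05
tcp_pos: [0.4277, -0.3452, 0.1005]
orientation: [-0.704, 0.71, -0.0, -0.0]
ft_force: [0.6, 0.7, 0.3]
opening: 0.0856
```

Run:
```python
from plan import *
st();plan([.4275,-.345,.008],180)
c=snap('top','top2.png'); cv2.imwrite('pics/c6.png',cv2.resize(c['frame'][195:280,300:410],None,fx=7,fy=7,interpolation=cv2.INTER_CUBIC))
```

```text
t 29.05 tcp [ 0.4277 -0.3452  0.1005] th 179.56 q6 -2.242 F [0.6 0.7 0.3] T [ 0.   -0.02  0.07] op 85.6
shift [-0.02  0.02  9.25] rv [-0.02 -0.02 -0.44] | th now 179.56 q6 -2.242
```

View pics/c6.png

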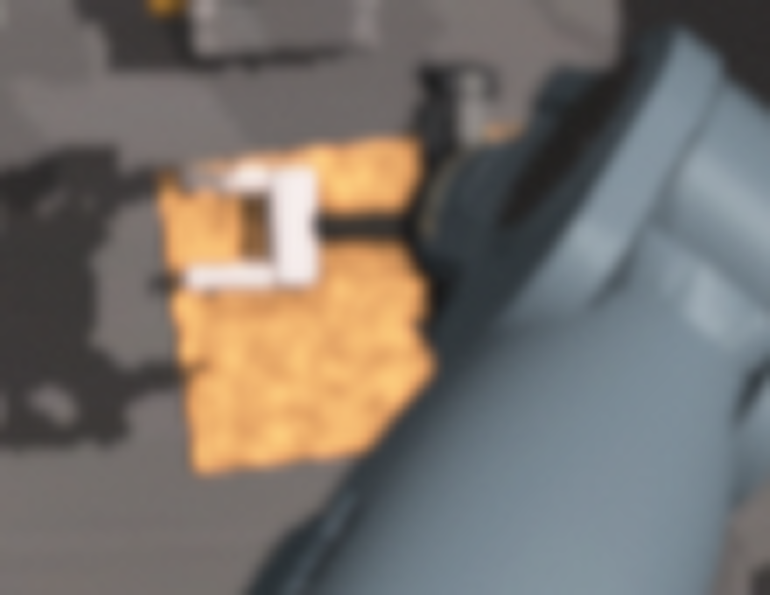

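Request:
arm_command(
  steps=[
    [[0, 0, 0], [0, 0, 0], 0.4],
    [[0, 0, 0], [0, 0, 0], 0.4],
    [[0, 0, 4], [0, 0, 0], 0.4],
    [[0, 0, 8], [0, 0, 0], 0.4],
    [[0, 0, 9.2], [0, 0, 0], 0.4],
    [[0, 0, 9.2], [0, 0, 0], 0.4],
    [[0, 0, 9.2], [0, 0, 0], 1],
    [[0, 0, 9.2], [0, 0, 0], 1],
    [[0, 0, 9.2], [0, 0, 0], 1],
    [[0, 0, 9.2], [0, 0, 0], 1],
  ],
  force=100,
)

```text
time_s: 30.35
tcp_pos: [0.4283, -0.3457, 0.01]
orientation: [-0.705, 0.709, -0.001, 0.0]
ft_force: [-0.8, 0.4, 7.0]
opening: 0.0134
```

Run:
```python
from plan import *
st()
```

```text
t 30.35 tcp [ 0.4283 -0.3457  0.01  ] th 179.64 q6 -2.244 F [-0.8  0.4  7. ] T [ 0.21  0.3  -0.06] op 13.4
```

Request:
arm_command(
  steps=[
    [[0, 0, 0], [0, 0, 0], 1],
    [[0, 0, 0], [0, 0, 0], 1],
    [[0, 0, 0], [0, 0, 0], 1],
    [[0, 0, -2], [0, 0, 0], 1],
    [[0, 0, -4], [0, 0, 0], 1],
    [[0, 0, -8], [0, 0, 0], 1],
    [[0, 0, -10], [0, 0, 0], 1],
    [[0, 0, -10], [0, 0, 0], 1],
    [[0, 0, -10], [0, 0, 0], 1],
    [[0, 0, -10], [0, 0, 0], 1],
  ],
)

```text
time_s: 31.6
tcp_pos: [0.427, -0.3446, 0.1072]
orientation: [-0.705, 0.709, 0.001, -0.0]
ft_force: [0.9, 0.2, -3.9]
opening: 0.0133
```

Run:
```python
from plan import *
st()
c=snap('top','top3.png'); s=snap('scene','scene4.png')
cv2.imwrite('pics/c7.png',np.vstack([cv2.resize(c['frame'][195:270,300:410],(770,525)*1,interpolation=cv2.INTER_CUBIC)]))
cv2.imwrite('pics/c8.png',cv2.resize(s['frame'][100:200,100:220],None,fx=6,fy=6,interpolation=cv2.INTER_CUBIC))
```

```text
t 31.6 tcp [ 0.427  -0.3446  0.1072] th 179.65 q6 -2.244 F [ 0.9  0.2 -3.9] T [-0.04  0.02  0.  ] op 13.3
```

View pics/c7.png

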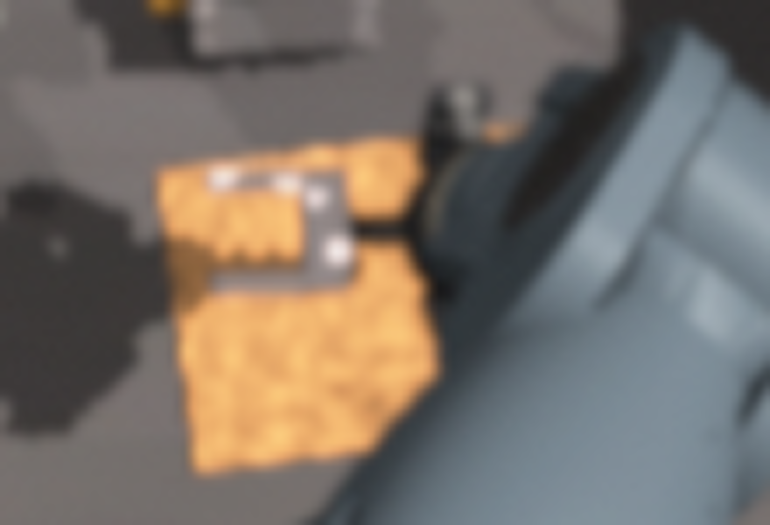

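View pics/c8.png

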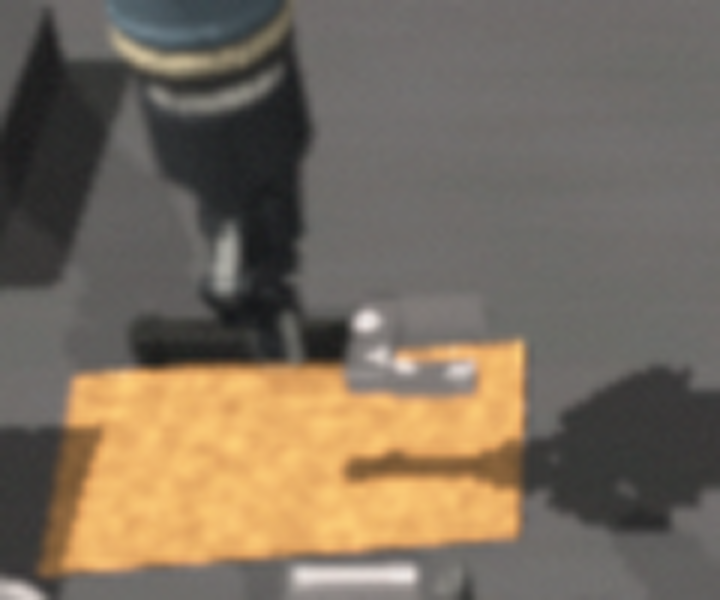

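Run:
```python
from plan import *
c=load('top3'); f=lambda x,y,z: np.round(onplane(c,300+x/7-.5,195+y/7-.5,z),4)
print(f(210,232,.116),f(352,232,.116))
s=load('scene4'); g=lambda x,y,z: np.round(onplane(s,100+x/6-.5,100+y/6-.5,z),4)
print(g(476,372,.116),g(484,298,.116),g(350,310,.116),g(345,372,.116))
P=cloud(s); print('depth z of head',P[150:166,158:180,2].round(3)[::3,::3])
```

```text
[ 0.4269 -0.243   0.116 ] [ 0.4248 -0.3093  0.116 ]
[ 0.4532 -0.2409  0.116 ] [ 0.3979 -0.2436  0.116 ] [ 0.4061 -0.311   0.116 ] [ 0.4524 -0.3063  0.116 ]
depth z of head [[ 0.002  0.115  0.117  0.118  0.118  0.118  0.118  0.116]
 [ 0.008  0.12   0.115  0.11   0.107  0.108  0.108  0.112]
 [ 0.114  0.119  0.118  0.001 -0.002  0.     0.001  0.001]
 [ 0.118  0.117  0.114  0.007  0.002 -0.     0.005  0.002]
 [ 0.114  0.117  0.115  0.117  0.119  0.116  0.114 -0.002]
 [ 0.101  0.104  0.106  0.103  0.105  0.106  0.107  0.003]]
```

Run:
```python
from plan import *
plan([.5124,-.1415,.15],133.5)
```

```text
shift [-20.38  -8.39  -4.25] rv [9.000e-02 2.000e-02 4.615e+01] | th now 179.65 q6 -2.244
```

Request:
arm_command(
  steps=[
    [[0, 0, -4.2], [0, 0, 0], 1],
    [[-4, -1.6, -4.2], [0, 0, 8], 1],
    [[-8, -3.2, -4.2], [0, 0, 16], 1],
    [[-12, -4.8, -4.2], [0, 0, 24], 1],
    [[-16, -6.4, -4.2], [0, 0, 32], 1],
    [[-19, -7.8, -4.2], [0, 0, 40], 1],
    [[-20.4, -8.4, -4.2], [0, 0, 46], 1],
    [[-20.4, -8.4, -4.2], [0, 0, 46], 1],
    [[-20.4, -8.4, -4.2], [0, 0, 46], 1],
    [[-20.4, -8.4, -4.2], [0, 0, 46], 1],
  ],
)

```text
time_s: 32.95
tcp_pos: [0.5125, -0.1423, 0.1502]
orientation: [-0.372, 0.928, -0.0, -0.0]
ft_force: [0.0, -0.3, -3.9]
opening: 0.0133
```

Run:
```python
from plan import *
st();plan([.5124,-.1415,.15],133.5)
c=snap('top','top4.png'); s=snap('scene','scene5.png')
cv2.imwrite('pics/c7a.png',cv2.resize(c['frame'][160:240,240:330],None,fx=8,fy=8,interpolation=cv2.INTER_CUBIC))
cv2.imwrite('pics/c8a.png',cv2.resize(s['frame'][130:220,180:280],None,fx=7,fy=6,interpolation=cv2.INTER_CUBIC))
```

```text
t 32.95 tcp [ 0.5125 -0.1423  0.1502] th 133.65 q6 -1.033 F [ 0.  -0.3 -3.9] T [-0.04  0.03  0.  ] op 13.3
shift [-0.04  0.06  0.02] rv [ 0.01 -0.02  0.15] | th now 133.65 q6 -1.033
```

View pics/c7a.png

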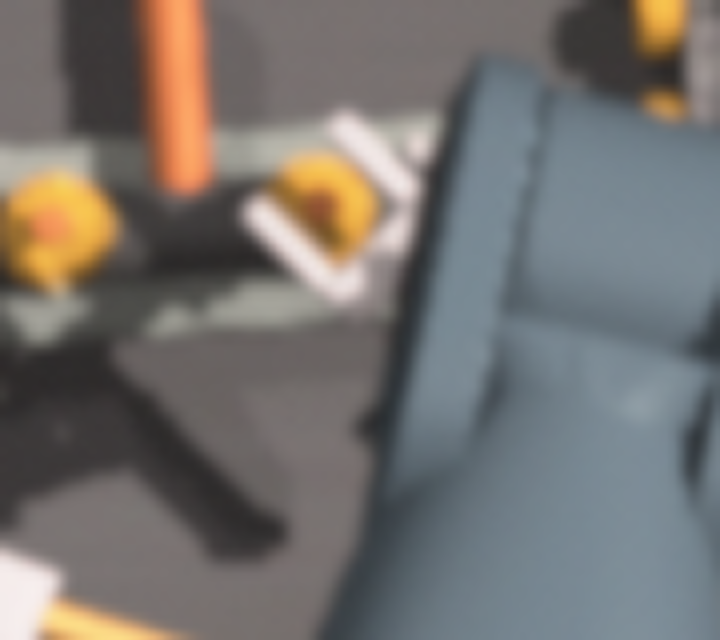

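View pics/c8a.png

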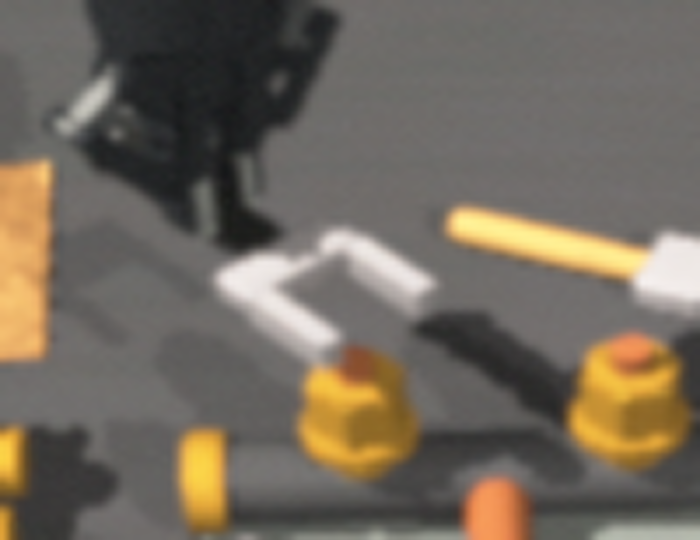

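Request:
arm_command(
  steps=[
    [[0, 0.05, 1], [0, 0, 0], 1],
    [[0, 0.05, 2], [0, 0, 0], 1],
    [[0, 0.05, 3], [0, 0, 0], 1],
    [[0, 0.05, 3.5], [0, 0, 0], 1],
    [[0, 0.05, 4], [0, 0, 0], 1],
    [[0, 0.05, 4.4], [0, 0, 0], 1],
    [[0, 0.05, 4.8], [0, 0, 0], 1],
    [[0, 0.05, 4.8], [0, 0, 0], 1],
    [[0, 0.05, 4.8], [0, 0, 0], 1],
    [[0, 0.05, 4.8], [0, 0, 0], 1],
  ],
)

```text
time_s: 34.3
tcp_pos: [0.5126, -0.1413, 0.1025]
orientation: [-0.372, 0.928, -0.0, 0.0]
ft_force: [1.1, -1.7, -5.3]
opening: 0.0135
```

Run:
```python
from plan import *
st()
```

```text
t 34.3 tcp [ 0.5126 -0.1413  0.1025] th 133.64 q6 -1.031 F [ 1.1 -1.7 -5.3] T [-0.28 -0.18 -0.11] op 13.5
```

Request:
arm_command(
  steps=[
    [[0, 0, 0.4], [0, 0, 0], 1],
    [[0, 0, 0.8], [0, 0, 0], 1],
    [[0, 0, 1.2], [0, 0, 0], 1],
    [[0, 0, 1.3], [0, 0, 0], 1],
    [[0, 0, 1.3], [0, 0, 0], 1],
    [[0, 0, 1.3], [0, 0, 0], 1],
    [[0, 0, 1.3], [0, 0, 0], 1],
    [[0, 0, 1.3], [0, 0, 0], 1],
    [[0, 0, 1.3], [0, 0, 0], 1],
    [[0, 0, 1.3], [0, 0, 0], 1],
  ],
)

```text
time_s: 35.55
tcp_pos: [0.5125, -0.1412, 0.0894]
orientation: [-0.372, 0.928, -0.0, -0.0]
ft_force: [3.3, -1.4, -4.3]
opening: 0.0133
```

Run:
```python
from plan import *
s=st()
C=np.array([.5712,-.0857]); th0=theta(s); M=R.from_quat(s['orientation']).as_matrix()
p=s['tcp_pos'][:2]; 
# rows: rotate cw about C by a
for a in (10,20,30,40,50,60,70,80,90,96,99):
    r=np.radians(-a); d=p-C; q=C+np.array([d[0]*np.cos(r)-d[1]*np.sin(r), d[0]*np.sin(r)+d[1]*np.cos(r)])
    print(a,(M.T@np.r_[q-p,0]*100).round(2)[:2])
```

```text
t 35.55 tcp [ 0.5125 -0.1412  0.0894] th 133.65 q6 -1.031 F [ 3.3 -1.4 -4.3] T [-0.41 -0.44 -0.15] op 13.3
10 [-0.13  1.4 ]
20 [-0.5   2.76]
30 [-1.1   4.04]
40 [-1.91  5.19]
50 [-2.91  6.18]
60 [-4.07  6.98]
70 [-5.35  7.57]
80 [-6.71  7.93]
90 [-8.11  8.05]
96 [-8.96  8.  ]
99 [-9.37  7.95]
```

Request:
arm_command(
  steps=[
    [[-0.13, 1.4, 0], [0, 0, 10], 1],
    [[-0.5, 2.76, 0], [0, 0, 20], 1],
    [[-1.1, 4.04, 0], [0, 0, 30], 1],
    [[-1.91, 5.19, 0], [0, 0, 40], 1],
    [[-2.91, 6.18, 0], [0, 0, 50], 1],
    [[-4.07, 6.98, 0], [0, 0, 60], 1],
    [[-5.35, 7.57, 0], [0, 0, 70], 1],
    [[-6.71, 7.93, 0], [0, 0, 80], 1],
    [[-8.11, 8.05, 0], [0, 0, 90], 1],
    [[-8.11, 8.05, 0], [0, 0, 90], 1],
  ],
)

```text
time_s: 36.8
tcp_pos: [0.5162, -0.0275, 0.0892]
orientation: [0.395, 0.919, -0.001, 0.001]
ft_force: [3.4, -5.6, -4.4]
opening: 0.0135
```

Run:
```python
from plan import *
s=st()
C=np.array([.5712,-.0857]); d=C-s['tcp_pos'][:2]; print('heading by pos',np.degrees(np.arctan2(d[1],d[0])),'r',np.hypot(*d),'by tool',theta(s)-90)
c=snap('top','top5.png')
cv2.imwrite('pics/c9.png',cv2.resize(c['frame'][160:240,230:330],None,fx=8,fy=7,interpolation=cv2.INTER_CUBIC))
```

```text
t 36.8 tcp [ 0.5162 -0.0275  0.0892] th 43.53 q6 0.759 F [ 3.4 -5.6 -4.4] T [-1.23 -0.72 -0.02] op 13.5
heading by pos -46.65311306966059 r 0.08009030867697317 by tool -46.47195841168854
```

View pics/c9.png

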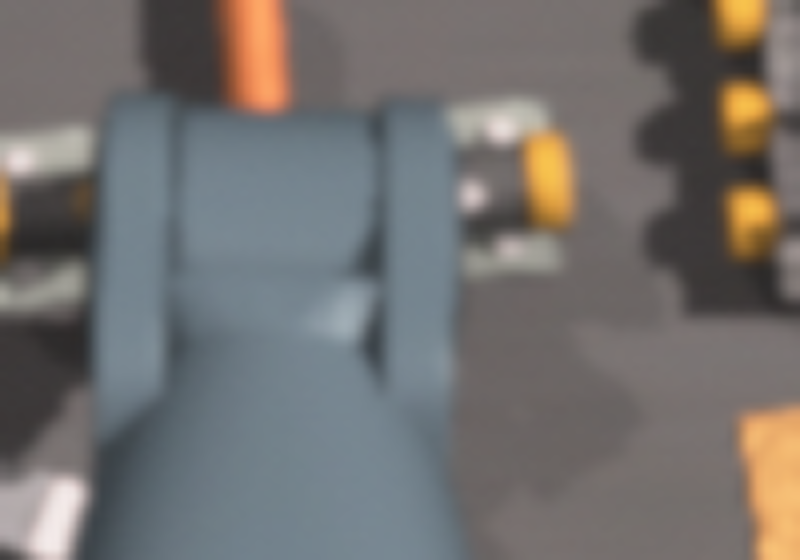

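Run:
```python
from plan import *
s=sense()
C=np.array([.5712,-.0857]); M=R.from_quat(s['orientation']).as_matrix(); p=s['tcp_pos'][:2]
for a in (3,5,1,-1):
    r=np.radians(-a); d=p-C; q=C+np.array([d[0]*np.cos(r)-d[1]*np.sin(r), d[0]*np.sin(r)+d[1]*np.cos(r)])
    print(a,(M.T@np.r_[q-p,0]*100).round(2)[:2])
```

```text
3 [-0.01  0.42]
5 [-0.03  0.7 ]
1 [-0.    0.14]
-1 [-0.   -0.14]
```

Request:
arm_command(
  steps=[
    [[0, 0.35, 0], [0, 0, 2.5], 1],
    [[0, 0.7, 0], [0, 0, 5], 1],
    [[0, 0.7, 0], [0, 0, 5], 1],
    [[0, 0.7, 0], [0, 0, 5], 1],
    [[0, 0.7, 0], [0, 0, 5], 1],
    [[0, 0.4, 0], [0, 0, 3], 1],
    [[0, 0.1, 0], [0, 0, 0], 1],
    [[0, 0, 0], [0, 0, -1], 1],
    [[0, 0, 0], [0, 0, -1], 1],
    [[0, 0, 0], [0, 0, -1], 1],
  ],
)

```text
time_s: 38.1
tcp_pos: [0.5149, -0.027, 0.0891]
orientation: [0.386, 0.923, -0.0, -0.001]
ft_force: [-4.3, -3.2, -3.4]
opening: 0.0134
```

Run:
```python
from plan import *
s=st()
```

```text
t 38.1 tcp [ 0.5149 -0.027   0.0891] th 44.6 q6 0.74 F [-4.3 -3.2 -3.4] T [-0.64  0.74 -0.3 ] op 13.4
```

Request:
arm_command(
  steps=[
    [[0, 0, -1], [0, 0, 0], 1],
    [[0, 0, -2], [0, 0, 0], 1],
    [[0, 0, -4], [0, 0, 0], 1],
    [[0, 0, -6.5], [0, 0, 0], 1],
    [[0, 0, -6.5], [0, 0, 0], 1],
    [[-5, 0, -6.5], [0, 0, 0], 1],
    [[-10, 0, -6.5], [0, 0, 0], 1],
    [[-14, 0, -6.5], [0, 0, 0], 1],
    [[-14, 0, -6.5], [0, 0, 0], 1],
    [[-14, 0, -6.5], [0, 0, 0], 1],
  ],
)

```text
time_s: 39.35
tcp_pos: [0.6135, -0.1262, 0.1533]
orientation: [0.386, 0.923, 0.0, -0.001]
ft_force: [0.1, 0.4, -3.0]
opening: 0.0133
```

Run:
```python
from plan import *
s=st()
c=snap('top','top6.png'); s=snap('scene','scene6.png')
cv2.imwrite('pics/c10.png',cv2.resize(s['frame'][183:212,218:284],None,fx=12,fy=10,interpolation=cv2.INTER_CUBIC))
cv2.imwrite('pics/c11.png',cv2.resize(c['frame'][140:250,200:330],None,fx=6,fy=5,interpolation=cv2.INTER_CUBIC))
```

```text
t 39.35 tcp [ 0.6135 -0.1262  0.1533] th 44.64 q6 0.589 F [ 0.1  0.4 -3. ] T [ 0.08 -0.07  0.04] op 13.3
```

View pics/c10.png

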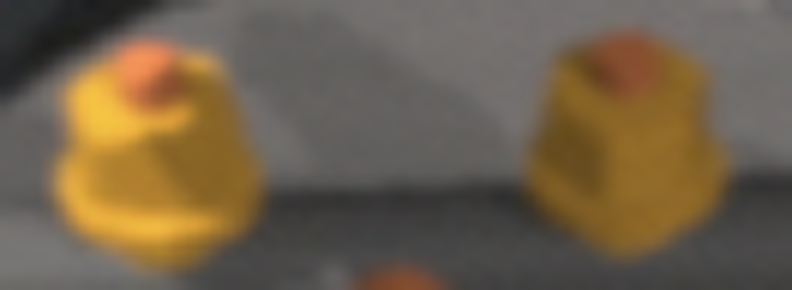

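View pics/c11.png

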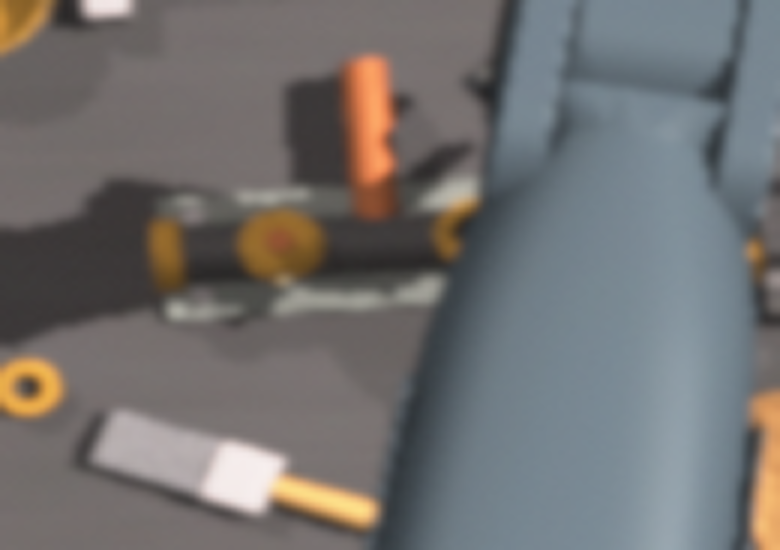

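Run:
```python
from plan import *
plan([.5058,-.0303,.152],132)
```

```text
shift [14.35 -0.93  0.22] rv [ 2.000e-02 -5.000e-02 -8.731e+01] | th now 44.69 q6 0.588
```

Request:
arm_command(
  steps=[
    [[2, 0, 0], [0, 0, -10], 1],
    [[5, 0, 0], [0, 0, -20], 1],
    [[8, 0, 0], [0, 0, -30], 1],
    [[11, -0.5, 0], [0, 0, -40], 1],
    [[14.3, -0.9, 0], [0, 0, -50], 1],
    [[14.3, -0.9, 0], [0, 0, -60], 1],
    [[14.3, -0.9, 0], [0, 0, -70], 1],
    [[14.3, -0.9, 0], [0, 0, -80], 1],
    [[14.3, -0.9, 0.2], [0, 0, -87.3], 1],
    [[14.3, -0.9, 0.2], [0, 0, -87.3], 1],
  ],
)

```text
time_s: 40.7
tcp_pos: [0.5065, -0.0306, 0.1526]
orientation: [-0.358, 0.934, -0.0, 0.0]
ft_force: [-0.3, -1.2, -4.1]
opening: 0.0135
```

Run:
```python
from plan import *
s=st()
c=snap('top','top7.png'); s=snap('scene','scene7.png')
cv2.imwrite('pics/c12.png',cv2.resize(c['frame'][160:240,200:310],None,fx=7,fy=7,interpolation=cv2.INTER_CUBIC))
plan([.5058,-.0303,.152],132)
```

```text
t 40.7 tcp [ 0.5065 -0.0306  0.1526] th 131.95 q6 -0.792 F [-0.3 -1.2 -4.1] T [ 0.01 -0.03  0.04] op 13.5
shift [0.04 0.1  0.06] rv [-0.02  0.02 -0.19] | th now 131.81 q6 -0.79
```

View pics/c12.png

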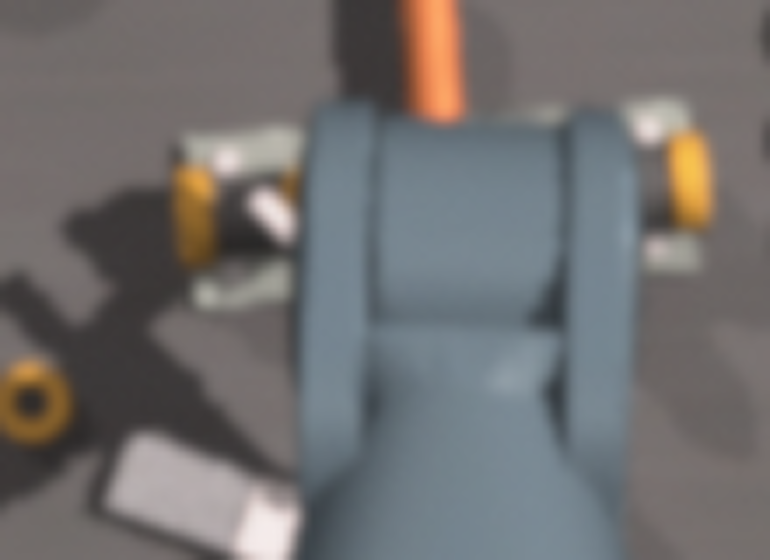

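Request:
arm_command(
  steps=[
    [[0, 0.07, 1], [0, 0, 0], 1],
    [[0, 0.07, 2], [0, 0, 0], 1],
    [[0, 0.07, 3], [0, 0, 0], 1],
    [[0, 0.07, 3.6], [0, 0, 0], 1],
    [[0, 0.07, 4.2], [0, 0, 0], 1],
    [[0, 0.07, 4.6], [0, 0, 0], 1],
    [[0, 0.07, 5], [0, 0, 0], 1],
    [[0, 0.07, 5], [0, 0, 0], 1],
    [[0, 0.07, 5], [0, 0, 0], 1],
    [[0, 0.07, 5], [0, 0, 0], 1],
  ],
)

```text
time_s: 42.05
tcp_pos: [0.5065, -0.0306, 0.1023]
orientation: [-0.358, 0.934, 0.0, -0.0]
ft_force: [-0.4, 1.1, -4.2]
opening: 0.0134
```

Run:
```python
from plan import *
s=st()
```

```text
t 42.05 tcp [ 0.5065 -0.0306  0.1023] th 131.95 q6 -0.793 F [-0.4  1.1 -4.2] T [0.2  0.31 0.15] op 13.4
```

Request:
arm_command(
  steps=[
    [[0, 0, 0.4], [0, 0, 0], 1],
    [[0, 0, 0.8], [0, 0, 0], 1],
    [[0, 0, 1.2], [0, 0, 0], 1],
    [[0, 0, 1.3], [0, 0, 0], 1],
    [[0, 0, 1.3], [0, 0, 0], 1],
    [[0, 0, 1.3], [0, 0, 0], 1],
    [[0, 0, 1.3], [0, 0, 0], 1],
    [[0, 0, 1.3], [0, 0, 0], 1],
    [[0, 0, 1.3], [0, 0, 0], 1],
    [[0, 0, 1.3], [0, 0, 0], 1],
  ],
)

```text
time_s: 43.3
tcp_pos: [0.5065, -0.0307, 0.0893]
orientation: [-0.358, 0.934, -0.0, -0.0]
ft_force: [-2.6, 1.3, -3.3]
opening: 0.0137
```

Run:
```python
from plan import *
s=st()
C=np.array([.566,.0239]); M=R.from_quat(s['orientation']).as_matrix(); p=s['tcp_pos'][:2]; print(np.hypot(*(p-C)))
for a in (10,20,30,40,50,60,70,80,90):
    r=np.radians(-a); d=p-C; q=C+np.array([d[0]*np.cos(r)-d[1]*np.sin(r), d[0]*np.sin(r)+d[1]*np.cos(r)])
    print(a,(M.T@np.r_[q-p,0]*100).round(2)[:2])
```

```text
t 43.3 tcp [ 0.5065 -0.0307  0.0893] th 131.95 q6 -0.793 F [-2.6  1.3 -3.3] T [0.31 0.5  0.2 ] op 13.7
0.0807166689830424
10 [-0.11  1.4 ]
20 [-0.46  2.77]
30 [-1.04  4.05]
40 [-1.83  5.21]
50 [-2.82  6.21]
60 [-3.96  7.03]
70 [-5.23  7.64]
80 [-6.58  8.02]
90 [-7.98  8.16]
```

Request:
arm_command(
  steps=[
    [[-0.11, 1.4, 0], [0, 0, 10], 1],
    [[-0.46, 2.77, 0], [0, 0, 20], 1],
    [[-1.04, 4.05, 0], [0, 0, 30], 1],
    [[-1.83, 5.21, 0], [0, 0, 40], 1],
    [[-2.82, 6.21, 0], [0, 0, 50], 1],
    [[-3.96, 7.03, 0], [0, 0, 60], 1],
    [[-5.23, 7.64, 0], [0, 0, 70], 1],
    [[-6.58, 8.02, 0], [0, 0, 80], 1],
    [[-7.98, 8.16, 0], [0, 0, 90], 1],
    [[-7.98, 8.16, 0], [0, 0, 90], 1],
  ],
)

```text
time_s: 44.55
tcp_pos: [0.5122, 0.0838, 0.0893]
orientation: [0.406, 0.914, 0.0, 0.0]
ft_force: [0.2, 2.0, -3.9]
opening: 0.0132
```

Run:
```python
from plan import *
s=st()
C=np.array([.566,.0239]); d=C-s['tcp_pos'][:2]; print('heading by pos',np.degrees(np.arctan2(d[1],d[0])),'r',np.hypot(*d),'by tool',theta(s)-90)
```

```text
t 44.55 tcp [0.5122 0.0838 0.0893] th 42.06 q6 0.999 F [ 0.2  2.  -3.9] T [ 0.5  -0.16  0.17] op 13.2
heading by pos -48.07624019587945 r 0.08053125018617628 by tool -47.943047320336426
```

Request:
arm_command(
  steps=[
    [[0, 0.28, 0], [0, 0, 2], 1],
    [[0, 0.56, 0], [0, 0, 4], 1],
    [[0, 0.56, 0], [0, 0, 4], 1],
    [[0, 0.56, 0], [0, 0, 4], 1],
    [[0, 0.56, 0], [0, 0, 4], 1],
    [[0, 0.28, 0], [0, 0, 2], 1],
    [[0, 0, 0], [0, 0, 0], 1],
    [[0, -0.1, 0], [0, 0, -1], 1],
    [[0, -0.1, 0], [0, 0, -1], 1],
    [[0, -0.1, 0], [0, 0, -1], 1],
  ],
)

```text
time_s: 45.8
tcp_pos: [0.5111, 0.0828, 0.0894]
orientation: [0.399, 0.917, 0.0, 0.0]
ft_force: [4.6, 3.8, -4.7]
opening: 0.0131
```

Run:
```python
from plan import *
s=st()
```

```text
t 45.8 tcp [0.5111 0.0828 0.0894] th 42.94 q6 0.982 F [ 4.6  3.8 -4.7] T [ 0.74 -0.62  0.42] op 13.1
```

Request:
arm_command(
  steps=[
    [[0, 0, -1], [0, 0, 0], 1],
    [[0, 0, -2], [0, 0, 0], 1],
    [[0, 0, -4], [0, 0, 0], 1],
    [[0, 0, -6.5], [0, 0, 0], 1],
    [[0, 0, -6.5], [0, 0, 0], 1],
    [[5, 0, -6.5], [0, 0, 0], 1],
    [[10, 0, -6.5], [0, 0, 0], 1],
    [[14, 0, -6.5], [0, 0, 0], 1],
    [[14, 0, -6.5], [0, 0, 0], 1],
    [[14, 0, -6.5], [0, 0, 0], 1],
  ],
)

```text
time_s: 47.05
tcp_pos: [0.4152, 0.1848, 0.1537]
orientation: [0.399, 0.917, -0.001, -0.0]
ft_force: [0.4, -1.2, -4.2]
opening: 0.0133
```

Run:
```python
from plan import *
s=st()
c=snap('top','top8.png'); s=snap('scene','scene8.png')
cv2.imwrite('pics/c13.png',cv2.resize(s['frame'][183:212,218:284],None,fx=12,fy=10,interpolation=cv2.INTER_CUBIC))
cv2.imwrite('pics/c14.png',cv2.resize(c['frame'][170:210,215:310],None,fx=8,fy=8,interpolation=cv2.INTER_CUBIC))
```

```text
t 47.05 tcp [0.4152 0.1848 0.1537] th 42.97 q6 1.24 F [ 0.4 -1.2 -4.2] T [0.02 0.04 0.01] op 13.3
```

View pics/c13.png

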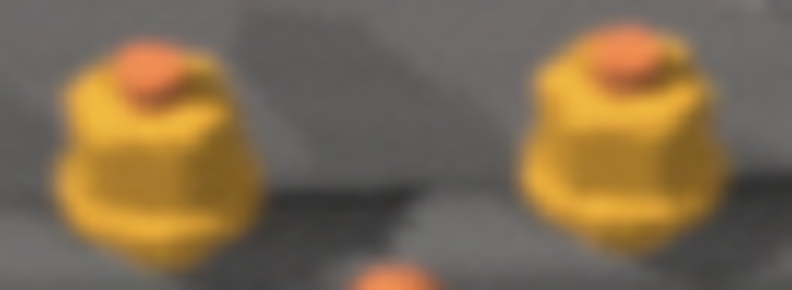

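View pics/c14.png

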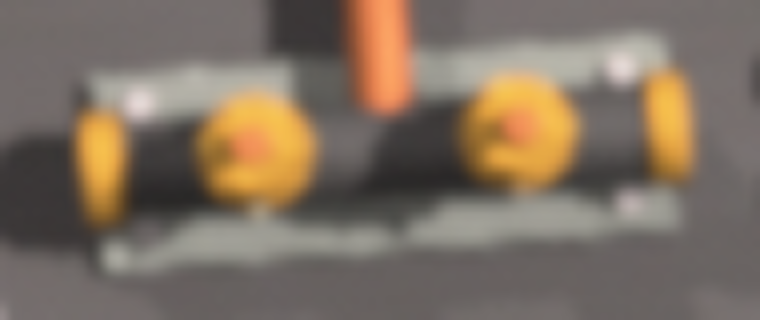

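Run:
```python
from plan import *
plan([.405,-.362,.154],180)
```

```text
shift [-3.931e+01 -3.798e+01  3.000e-02] rv [-4.0000e-02 -4.0000e-02 -1.3711e+02] | th now 42.89 q6 1.24
```

Request:
arm_command(
  steps=[
    [[-4, -4, 0], [0, 0, -10], 1],
    [[-8, -8, 0], [0, 0, -20], 1],
    [[-12, -12, 0], [0, 0, -30], 1],
    [[-16, -16, 0], [0, 0, -40], 1],
    [[-20, -20, 0], [0, 0, -50], 1],
    [[-24, -24, 0], [0, 0, -60], 1],
    [[-28, -28, 0], [0, 0, -70], 1],
    [[-32, -32, 0], [0, 0, -80], 1],
    [[-36, -36, 0], [0, 0, -90], 1],
    [[-39.3, -38, 0], [0, 0, -100], 1],
  ],
)

```text
time_s: 48.4
tcp_pos: [0.4029, -0.3527, 0.1542]
orientation: [-0.389, 0.921, 0.0, -0.0]
ft_force: [1.9, 0.4, -2.6]
opening: 0.0135
```

Run:
```python
from plan import *
st();plan([.405,-.362,.0115],180)
```

```text
t 48.4 tcp [ 0.4029 -0.3527  0.1542] th 135.76 q6 -1.518 F [ 1.9  0.4 -2.6] T [-0.02 -0.14  0.02] op 13.5
shift [ 0.52 -0.81 14.27] rv [ 1.000e-02 -1.000e-02 -4.424e+01] | th now 135.76 q6 -1.518
```

Request:
arm_command(
  steps=[
    [[0, 0, 0], [0, 0, -10], 1],
    [[0, 0, 0], [0, 0, -20], 1],
    [[0, 0, 0], [0, 0, -30], 1],
    [[0, 0, 2], [0, 0, -37], 1],
    [[0, 0, 5], [0, 0, -37], 1],
    [[0, 0, 8], [0, 0, -37], 1],
    [[0, 0, 11], [0, 0, -37], 1],
    [[0, 0, 13], [0, 0, -37], 1],
    [[0, 0, 13], [0, 0, -37], 1],
    [[0, 0, 13], [0, 0, -37], 1],
  ],
)

```text
time_s: 49.65
tcp_pos: [0.4041, -0.3507, 0.0249]
orientation: [-0.659, 0.752, -0.0, -0.0]
ft_force: [0.4, -0.3, -3.9]
opening: 0.0135
```

Run:
```python
from plan import *
st();plan([.405,-.362,.0115],180)
```

```text
t 49.65 tcp [ 0.4041 -0.3507  0.0249] th 172.48 q6 -2.154 F [ 0.4 -0.3 -3.9] T [-0.02 -0.02 -0.03] op 13.5
shift [ 1.11 -0.24  1.34] rv [-0.02 -0.03 -7.52] | th now 172.48 q6 -2.154
```

Request:
arm_command(
  steps=[
    [[1.1, -0.2, 0], [0, 0, -7.5], 1],
    [[1.1, -0.2, 0], [0, 0, -7.5], 1],
    [[1.1, -0.2, 0.7], [0, 0, -7.5], 1],
    [[1.1, -0.2, 1.4], [0, 0, -7.5], 1],
    [[1.1, -0.2, 1.4], [0, 0, -7.5], 1],
    [[1.1, -0.2, 1.4], [0, 0, -7.5], 1],
    [[1.1, -0.2, 1.5], [0, 0, -7.5], 1],
    [[1.1, -0.2, 1.5], [0, 0, -7.5], 1],
    [[1.1, -0.2, 1.5], [0, 0, -7.5], 0.7],
    [[1.1, -0.2, 1.5], [0, 0, -7.5], 0.5],
  ],
)

```text
time_s: 50.9
tcp_pos: [0.4048, -0.3611, 0.0094]
orientation: [0.707, -0.707, 0.0, 0.0]
ft_force: [0.5, -0.3, -0.3]
opening: 0.042
```

Run:
```python
from plan import *
st()
```

```text
t 50.9 tcp [ 0.4048 -0.3611  0.0094] th -179.97 q6 -2.3 F [ 0.5 -0.3 -0.3] T [0.01 0.   0.02] op 42.0
```

Request:
arm_command(
  steps=[
    [[0, 0, 0], [0, 0, 0], 0.4],
    [[0, 0, 0], [0, 0, 0], 0.4],
    [[0, 0, 0], [0, 0, 0], 0.4],
    [[0, 0, -3], [0, 0, 0], 0.4],
    [[0, 0, -8], [0, 0, 0], 0.4],
    [[0, 0, -13], [0, 0, 0], 0],
    [[0, 0, -15], [0, 0, 0], 0],
    [[4, 0, -15], [0, 0, 0], 0],
    [[8, 0, -15], [0, 0, 0], 0],
    [[8, 0, -15], [0, 0, 0], 0],
  ],
)

```text
time_s: 52.15
tcp_pos: [0.4045, -0.4431, 0.1589]
orientation: [-0.707, 0.708, -0.0, -0.0]
ft_force: [-0.4, 0.2, 0.3]
opening: 0.0849
```

Run:
```python
from wr import *
st()
c=snap('top','top9.png'); s=snap('scene','scene9.png')
wrench(s,(100,148,200,200),'scene')
cv2.imwrite('pics/c15.png',cv2.resize(s['frame'][140:260,90:210],None,fx=6,fy=5,interpolation=cv2.INTER_CUBIC))
cv2.imwrite('pics/c16.png',cv2.resize(c['frame'][140:280,290:420],None,fx=5,fy=4,interpolation=cv2.INTER_CUBIC))
```

```text
t 52.15 tcp [ 0.4045 -0.4431  0.1589] th 179.91 q6 -2.4 F [-0.4  0.2  0.3] T [ 0.04 -0.03 -0.03] op 84.9
scene mat centre [ 0.3949 -0.3699] corners [[0.332, -0.526], [0.304, -0.249], [0.459, -0.224], [0.485, -0.481]]
scene handle n 183 mean [ 0.4138 -0.3763] dir deg 90.14292036939193 len -0.0534067984381359 0.051697425923023684 wid 0.027442056871826347 z [0.0122 0.0229 0.0275]
scene head n 202 mean [ 0.4073 -0.2964] dir deg -14.007840294501587 len -0.038846169534407865 0.037863418217246966 wid 0.07074601374950433 z [0.0104 0.0176 0.0221]
scene head n 41 mean [ 0.4959 -0.3171] dir deg 93.27395752992861 len -0.026311892073883916 0.03491757712987813 wid 0.008843487672986263 z [0.0432 0.0463 0.0782]
```

View pics/c15.png

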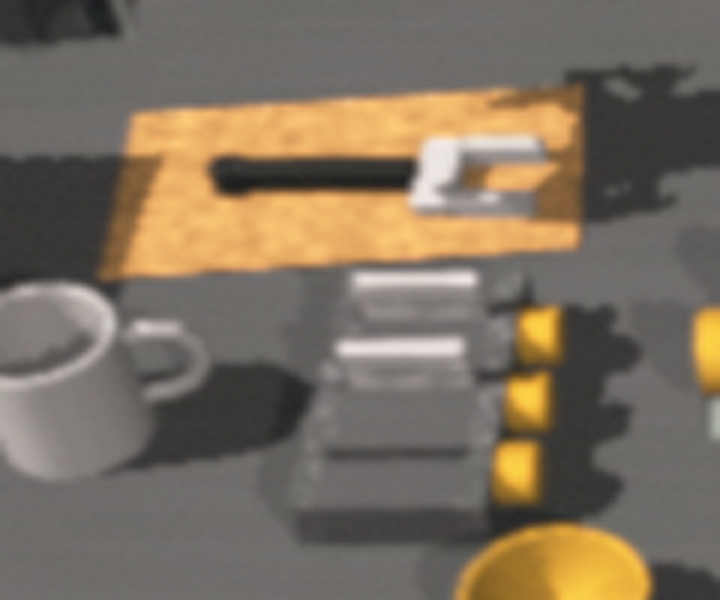

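View pics/c16.png

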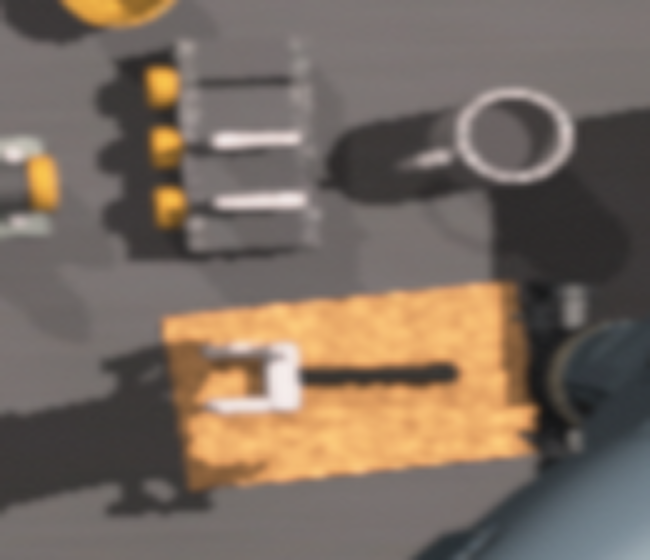

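```bash
cat > bl.py <<'E'
from wr import *
def strips(c,roi,nm,z=.076,thr=150,low=4):
    H=hsv(c);P=cloud(c)
    m=cv2.inRange(H,(0,0,thr),(179,60,255))
    for q in blobs(c,m,roi,12):
        px=np.argwhere(q[3])[:,::-1].astype(float)
        W=np.array([onplane(c,u,v,z)[:2] for u,v in px]); m0=W.mean(0); U,S,V=np.linalg.svd(W-m0,full_matrices=False); l=(W-m0)@V[0]; w=(W-m0)@V[1]
        d=V[0]; print(nm,q[0],'px',q[1].round(1),'mean',m0,'dir',round(np.degrees(np.arctan2(d[1],d[0]))%180,1),'len',np.ptp(l).round(4),'wid',np.ptp(w).round(4),'z',np.percentile(P[...,2][q[3]],[10,50,90]))
if __name__=='__main__':
    strips(load('top9'),(325,150,352,205),'top'); strips(load('scene9'),(140,190,175,215),'scene')
E
python3 bl.py
python3 - <<'E'
import sys; sys.path.insert(0,'.')
E
```

```text
top 81 px [341.3 174.2] mean [ 0.6039 -0.2954] dir 90.6 len 0.0611 wid 0.0151 z [0.0438 0.0736 0.0793]
top 77 px [342.5 189.4] mean [ 0.5525 -0.2972] dir 90.3 len 0.0611 wid 0.0139 z [0.0434 0.0738 0.081 ]
scene 88 px [158.1 195.6] mean [ 0.5536 -0.294 ] dir 90.8 len 0.0616 wid 0.016 z [0.0438 0.0741 0.0779]
scene 99 px [157.1 209.2] mean [ 0.6057 -0.2892] dir 90.3 len 0.0601 wid 0.019 z [0.0438 0.0742 0.0774]
```

Run:
```python
from bl import *
for nm,c,roi in(('top',load('top0'),(100,205,200,285)),('scene',load('scene0'),(325,140,430,195))):
    H=hsv(c); m=cv2.inRange(H,(0,0,150),(179,60,255)); P=cloud(c)
    q=max(blobs(c,m,roi,50),key=lambda r:r[0]); px=np.argwhere(q[3])[:,::-1].astype(np.float32)
    bx=cv2.approxPolyDP(cv2.convexHull(px),4,True)[:,0]
    W=np.array([onplane(c,*p,.026)[:2] for p in bx]); print(nm,q[0],bx.tolist(),W.round(3).tolist(),W.mean(0),'z',np.percentile(P[...,2][q[3]],[5,50,95]))
    r=cv2.minAreaRect((np.array([onplane(c,*p,.026)[:2] for p in px])*1000).astype(np.float32)); print('rect',r)
plan=None
from plan import plan
plan([.5545,-.2975,.159],0)
```

```text
top 3170 [[183.0, 263.0], [120.0, 271.0], [114.0, 225.0], [177.0, 217.0]] [[0.319, 0.249], [0.296, 0.469], [0.455, 0.487], [0.477, 0.267]] [0.3865 0.3679] z [-0.002   0.0054  0.0266]
rect ((386.88995361328125, 367.7630310058594), (167.1376190185547, 228.50912475585938), 5.19124174118042)
scene 2769 [[416.0, 183.0], [347.0, 191.0], [337.0, 153.0], [401.0, 148.0]] [[0.46, 0.484], [0.492, 0.263], [0.319, 0.253], [0.295, 0.472]] [0.3916 0.3679] z [0.0016 0.0064 0.0272]
rect ((394.2703552246094, 368.4798583984375), (185.91851806640625, 232.2390594482422), 5.165180206298828)
shift [-14.32 -15.02  -0.01] rv [  0.08  -0.06 179.99] | th now 179.99 q6 -2.399
```

Request:
arm_command(
  steps=[
    [[-3.6, -3.8, 0], [0, 0, 0], 0.65],
    [[-7.2, -7.5, 0], [0, 0, 0], 0.65],
    [[-10.8, -11.3, 0], [0, 0, 0], 0.65],
    [[-14.3, -15, 0], [0, 0, 0], 0.65],
    [[-14.3, -15, 0], [0, 0, 0], 0.65],
    [[-14.3, -15, 0], [0, 0, 0], 0.65],
    [[-14.3, -15, 3], [0, 0, 0], 0.65],
    [[-14.3, -15, 6], [0, 0, 0], 0.65],
    [[-14.3, -15, 6], [0, 0, 0], 0.65],
    [[-14.3, -15, 6], [0, 0, 0], 0.65],
  ],
  force=60,
)

```text
time_s: 53.5
tcp_pos: [0.5544, -0.2987, 0.1006]
orientation: [-0.707, 0.707, -0.001, 0.0]
ft_force: [0.7, -0.0, 0.8]
opening: 0.03
```

Run:
```python
from bl import *
from plan import plan
st(); plan([.554,-.2975,.052],180.5)
s=snap('scene','scene10.png')
cv2.imwrite('pics/c17.png',cv2.resize(s['frame'][120:230,110:210],None,fx=7,fy=5,interpolation=cv2.INTER_CUBIC))
```

```text
t 53.5 tcp [ 0.5544 -0.2987  0.1006] th 179.98 q6 -2.064 F [ 0.7 -0.   0.8] T [-0.01  0.01 -0.04] op 30.0
shift [-0.12  0.05  4.86] rv [-0.05 -0.04 -0.52] | th now 179.98 q6 -2.064
```

View pics/c17.png

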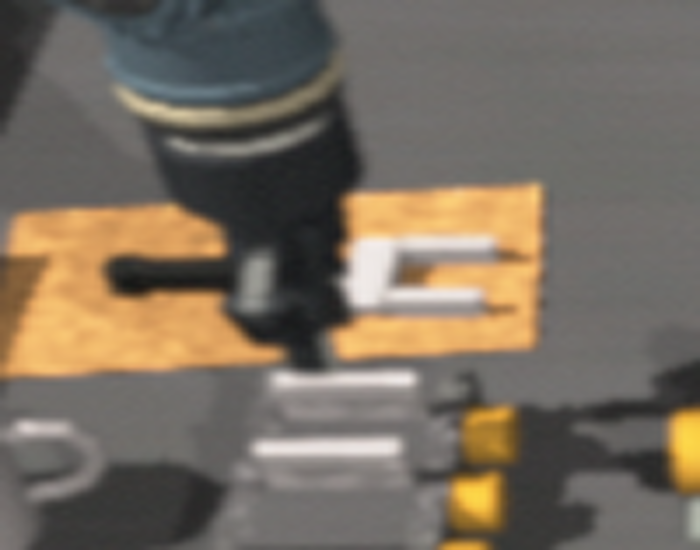

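Run:
```python
from bl import *
s=load('scene10'); print(proj(s,[[.5544,-.2987,.1006],[.5544,-.2987,.106],[.5537,-.2977,.076],[.5537,-.2677,.076],[.5537,-.3277,.076]]))
strips(s,(140,190,175,215),'scene')
```

```text
[[155.0262 189.9081]
 [154.7014 188.5865]
 [156.8658 195.6519]
 [167.2035 195.5925]
 [146.5614 195.7103]]
scene 86 px [158.2 195.8] mean [ 0.5543 -0.2937] dir 92.4 len 0.0615 wid 0.0167 z [0.044  0.0746 0.0901]
scene 101 px [157.1 209.2] mean [ 0.6058 -0.289 ] dir 89.3 len 0.0602 wid 0.0223 z [0.0445 0.0737 0.0774]
```

Request:
arm_command(
  steps=[
    [[-0.2, 0, 2.5], [0, 0, 0], 0.65],
    [[-0.2, 0, 4.8], [0, 0, 0], 0.65],
    [[-0.2, 0, 4.8], [0, 0, 0], 0.65],
    [[-0.2, 0, 4.8], [0, 0, 0], 0.65],
    [[-0.2, 0, 4.8], [0, 0, 0], 1],
    [[-0.2, 0, 4.8], [0, 0, 0], 1],
    [[-0.2, 0, 4.8], [0, 0, 0], 1],
    [[-0.2, 0, 4.8], [0, 0, 0], 1],
    [[-0.2, 0, 4.8], [0, 0, 0], 1],
    [[-0.2, 0, 4.8], [0, 0, 0], 1],
  ],
)

```text
time_s: 54.8
tcp_pos: [0.5547, -0.2963, 0.0528]
orientation: [0.707, -0.707, 0.001, 0.0]
ft_force: [-3.0, -0.2, 7.2]
opening: 0.0089
```

Run:
```python
from plan import *
st()
```

```text
t 54.8 tcp [ 0.5547 -0.2963  0.0528] th -179.97 q6 -2.062 F [-3.  -0.2  7.2] T [-0.04  0.77  0.06] op 8.9
```

Request:
arm_command(
  steps=[
    [[0, 0, -1], [0, 0, 0], 1],
    [[0, 0, -2], [0, 0, 0], 1],
    [[0, 0, -4], [0, 0, 0], 1],
    [[0, 0, -6], [0, 0, 0], 1],
    [[0, 0, -8], [0, 0, 0], 1],
    [[0, 0, -11], [0, 0, 0], 1],
    [[0, 0, -14], [0, 0, 0], 1],
    [[0, 0, -14], [0, 0, 0], 1],
    [[0, 0, -14], [0, 0, 0], 1],
    [[0, 0, -14], [0, 0, 0], 1],
  ],
)

```text
time_s: 56.05
tcp_pos: [0.554, -0.2956, 0.1902]
orientation: [0.707, -0.707, -0.001, 0.0]
ft_force: [-0.6, 0.5, -2.7]
opening: 0.0085
```

Run:
```python
from plan import *
st()
s=snap('scene','scene11.png')
cv2.imwrite('pics/c18.png',cv2.resize(s['frame'][100:230,100:220],None,fx=6,fy=4.5,interpolation=cv2.INTER_CUBIC))
plan([.40,.31,.193],180)
```

```text
t 56.05 tcp [ 0.554  -0.2956  0.1902] th -179.96 q6 -2.061 F [-0.6  0.5 -2.7] T [-0.01  0.01  0.  ] op 8.5
shift [-60.57  15.37  -0.2 ] rv [0.1  0.05 0.04] | th now -179.96 q6 -2.061
```

View pics/c18.png

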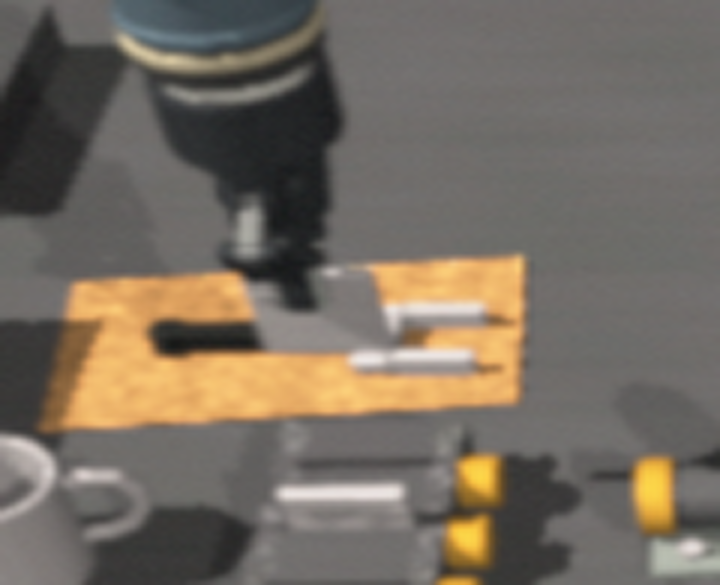

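Request:
arm_command(
  steps=[
    [[-5, 3, -0.5], [0, 0, 0], 1],
    [[-11, 6, -0.5], [0, 0, 0], 1],
    [[-17, 9, -0.5], [0, 0, 0], 1],
    [[-23, 12, -0.5], [0, 0, 0], 1],
    [[-29, 15, -0.5], [0, 0, 0], 1],
    [[-35, 17, -0.5], [0, 0, 0], 1],
    [[-41, 17, -0.5], [0, 0, 0], 1],
    [[-47, 17, -0.5], [0, 0, 0], 1],
    [[-53, 17, -0.5], [0, 0, 0], 1],
    [[-59, 17, -0.5], [0, 0, 0], 1],
  ],
)

```text
time_s: 57.35
tcp_pos: [0.3835, 0.2881, 0.196]
orientation: [0.707, -0.707, 0.0, 0.0]
ft_force: [1.5, -0.2, -1.5]
opening: 0.0089
```

Run:
```python
from plan import *
st()
plan([.385,.315,.053],180)
```

```text
t 57.35 tcp [0.3835 0.2881 0.196 ] th -179.94 q6 -0.927 F [ 1.5 -0.2 -1.5] T [ 0.01 -0.07 -0.05] op 8.9
shift [-2.7  -0.15 14.3 ] rv [ 0.   -0.02  0.06] | th now -179.94 q6 -0.927
```

Request:
arm_command(
  steps=[
    [[-2.4, 0, 0], [0, 0, 0], 1],
    [[-2.4, 0, 3], [0, 0, 0], 1],
    [[-2.4, 0, 6], [0, 0, 0], 1],
    [[-2.4, 0, 9], [0, 0, 0], 1],
    [[-2.4, 0, 12], [0, 0, 0], 1],
    [[-2.4, 0, 14], [0, 0, 0], 1],
    [[-2.4, 0, 14.3], [0, 0, 0], 1],
    [[-2.4, 0, 14.3], [0, 0, 0], 1],
    [[-2.4, 0, 14.3], [0, 0, 0], 0.8],
    [[-2.4, 0, 14.3], [0, 0, 0], 0.5],
  ],
)

```text
time_s: 58.6
tcp_pos: [0.3846, 0.3104, 0.0541]
orientation: [0.707, -0.707, 0.0, -0.001]
ft_force: [0.0, 0.4, 0.5]
opening: 0.0343
```

Run:
```python
from plan import *
st()
```

```text
t 58.6 tcp [0.3846 0.3104 0.0541] th -179.96 q6 -0.892 F [0.  0.4 0.5] T [-0.03  0.02  0.03] op 34.3
```

Request:
arm_command(
  steps=[
    [[0, 0, 0], [0, 0, 0], 0.2],
    [[0, 0, 0], [0, 0, 0], 0],
    [[0, 0, 0], [0, 0, 0], 0],
    [[0, 0, -2], [0, 0, 0], 0],
    [[0, 0, -5], [0, 0, 0], 0],
    [[0, 0, -9], [0, 0, 0], 0],
    [[0, 0, -13], [0, 0, 0], 0],
    [[0, 0, -15], [0, 0, 0], 0],
    [[4, 4, -15], [0, 0, 0], 0],
    [[8, 8, -15], [0, 0, 0], 0],
  ],
)

```text
time_s: 59.85
tcp_pos: [0.3034, 0.2292, 0.2032]
orientation: [0.707, -0.707, 0.0, 0.0]
ft_force: [0.2, -0.2, 1.2]
opening: 0.0858
```

Run:
```python
from plan import *
st()
s=snap('scene','scene12.png');c=snap('top','top12.png')
cv2.imwrite('pics/c19.png',cv2.resize(s['frame'][120:250,320:440],None,fx=6,fy=4.5,interpolation=cv2.INTER_CUBIC))
```

```text
t 59.85 tcp [0.3034 0.2292 0.2032] th -179.95 q6 -0.925 F [ 0.2 -0.2  1.2] T [-0.02  0.02  0.04] op 85.8
```

View pics/c19.png

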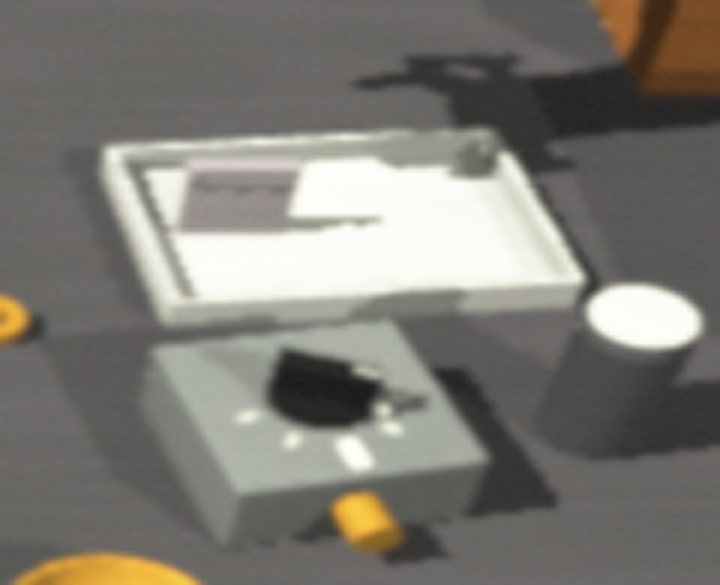

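Run:
```python
from plan import *
plan([.606,-.2935,.19],180)
```

```text
shift [ 51.99 -30.58   1.35] rv [ 0.14 -0.12  0.01] | th now -179.99 q6 -0.925
```

Request:
arm_command(
  steps=[
    [[5, -3, 0], [0, 0, 0], 0.65],
    [[11, -6, 0], [0, 0, 0], 0.65],
    [[16, -9, 0], [0, 0, 0], 0.65],
    [[21, -12, 0], [0, 0, 0], 0.65],
    [[27, -15, 0], [0, 0, 0], 0.65],
    [[32, -18, 0], [0, 0, 0], 0.65],
    [[37, -21, 0], [0, 0, 0], 0.65],
    [[42, -24, 0], [0, 0, 0], 0.65],
    [[47, -27, 0], [0, 0, 0], 0.65],
    [[52, -30, 0], [0, 0, 0], 0.65],
  ],
)

```text
time_s: 61.2
tcp_pos: [0.6058, -0.2918, 0.203]
orientation: [0.707, -0.707, 0.0, -0.0]
ft_force: [1.1, -0.0, 0.3]
opening: 0.0298
```

Run:
```python
from plan import *
st();plan([.606,-.2935,.10],180)
```

```text
t 61.2 tcp [ 0.6058 -0.2918  0.203 ] th -179.97 q6 -2.02 F [ 1.1 -0.   0.3] T [ 0.03 -0.04 -0.07] op 29.8
shift [ 1.70e-01 -1.00e-02  1.03e+01] rv [-0.02 -0.01  0.03] | th now -179.97 q6 -2.02
```

Request:
arm_command(
  steps=[
    [[0, 0, 4], [0, 0, 0], 0.65],
    [[0, 0, 8], [0, 0, 0], 0.65],
    [[0, 0, 12], [0, 0, 0], 0.65],
    [[0, 0, 15], [0, 0, 0], 0.65],
    [[0, 0, 15], [0, 0, 0], 0.65],
    [[0, 0, 15], [0, 0, 0], 1],
    [[0, 0, 15], [0, 0, 0], 1],
    [[0, 0, 15], [0, 0, 0], 1],
    [[0, 0, 15], [0, 0, 0], 1],
    [[0, 0, 15], [0, 0, 0], 1],
  ],
)

```text
time_s: 62.45
tcp_pos: [0.6054, -0.2902, 0.0548]
orientation: [0.707, -0.707, 0.001, -0.0]
ft_force: [0.3, -0.4, 6.2]
opening: 0.0088
```

Run:
```python
from plan import *
st()
```

```text
t 62.45 tcp [ 0.6054 -0.2902  0.0548] th -179.96 q6 -2.018 F [ 0.3 -0.4  6.2] T [ 0.09 -0.03 -0.03] op 8.8
```

Request:
arm_command(
  steps=[
    [[0, 0, 0], [0, 0, 0], 1],
    [[0, 0, -2], [0, 0, 0], 1],
    [[0, 0, -4], [0, 0, 0], 1],
    [[0, 0, -6], [0, 0, 0], 1],
    [[0, 0, -8], [0, 0, 0], 1],
    [[0, 0, -11], [0, 0, 0], 1],
    [[0, 0, -14.5], [0, 0, 0], 1],
    [[0, 2, -14.5], [0, 0, 0], 1],
    [[0, 7, -14.5], [0, 0, 0], 1],
    [[0, 12, -14.5], [0, 0, 0], 1],
  ],
)

```text
time_s: 63.7
tcp_pos: [0.4832, -0.2897, 0.1982]
orientation: [0.707, -0.707, -0.0, 0.0]
ft_force: [-0.3, -0.7, -0.7]
opening: 0.0087
```

Run:
```python
from plan import *
st();plan([.385,.415,.195],180)
s=snap('scene','scene13.png')
cv2.imwrite('pics/c20.png',cv2.resize(s['frame'][100:230,100:220],None,fx=6,fy=4.5,interpolation=cv2.INTER_CUBIC))
```

```text
t 63.7 tcp [ 0.4832 -0.2897  0.1982] th -179.94 q6 -2.112 F [-0.3 -0.7 -0.7] T [-0.04  0.04  0.03] op 8.7
shift [-70.48   9.74   0.31] rv [ 0.01 -0.01  0.06] | th now -179.94 q6 -2.112
```

View pics/c20.png

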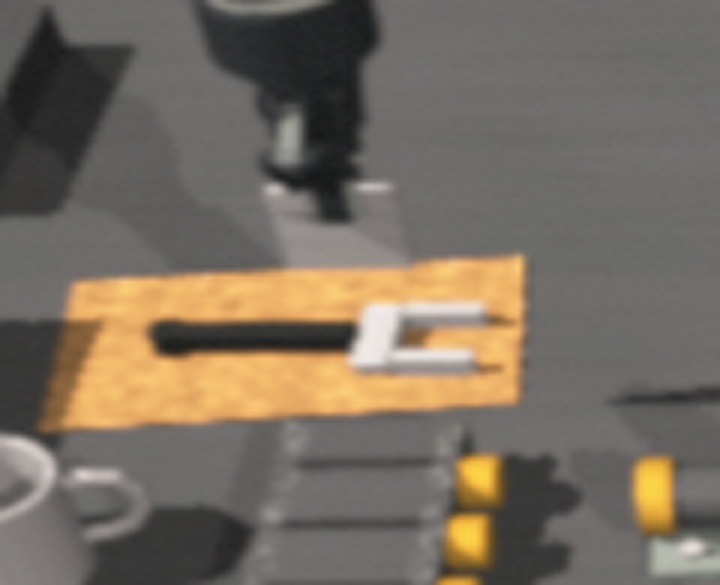

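Request:
arm_command(
  steps=[
    [[-6, 1, 0], [0, 0, 0], 1],
    [[-12, 2, 0], [0, 0, 0], 1],
    [[-18, 3, 0], [0, 0, 0], 1],
    [[-24, 4, 0], [0, 0, 0], 1],
    [[-30, 5, 0], [0, 0, 0], 1],
    [[-36, 6, 0], [0, 0, 0], 1],
    [[-42, 7, 0], [0, 0, 0], 1],
    [[-48, 8, 0], [0, 0, 0], 1],
    [[-54, 9, 0], [0, 0, 0], 1],
    [[-60, 9.7, 0], [0, 0, 0], 1],
  ],
)

```text
time_s: 65.0
tcp_pos: [0.3865, 0.3122, 0.1988]
orientation: [0.707, -0.707, 0.0, -0.0]
ft_force: [2.0, -0.9, -0.7]
opening: 0.0088
```

Run:
```python
from plan import *
st();plan([.385,.415,.055],180)
```

```text
t 65.0 tcp [0.3865 0.3122 0.1988] th -179.95 q6 -0.892 F [ 2.  -0.9 -0.7] T [-0.   -0.04  0.05] op 8.8
shift [-10.28   0.15  14.38] rv [-0.05  0.02  0.05] | th now -179.95 q6 -0.892
```

Request:
arm_command(
  steps=[
    [[-5, 0, 0], [0, 0, 0], 1],
    [[-10, 0, 0], [0, 0, 0], 1],
    [[-10, 0, 3], [0, 0, 0], 1],
    [[-10, 0, 7], [0, 0, 0], 1],
    [[-10, 0, 11], [0, 0, 0], 1],
    [[-10, 0, 14], [0, 0, 0], 1],
    [[-10, 0, 14.3], [0, 0, 0], 1],
    [[-10, 0, 14.3], [0, 0, 0], 1],
    [[-10, 0, 14.3], [0, 0, 0], 0.8],
    [[-10, 0, 14.3], [0, 0, 0], 0.5],
  ],
)

```text
time_s: 66.25
tcp_pos: [0.3877, 0.4106, 0.0566]
orientation: [0.707, -0.707, -0.0, -0.001]
ft_force: [-0.6, 0.3, 0.5]
opening: 0.0343
```

Request:
arm_command(
  steps=[
    [[0, 0, 0], [0, 0, 0], 0.2],
    [[0, 0, 0], [0, 0, 0], 0],
    [[0, 0, 0], [0, 0, 0], 0],
    [[0, 0, -2], [0, 0, 0], 0],
    [[0, 0, -5], [0, 0, 0], 0],
    [[0, 0, -9], [0, 0, 0], 0],
    [[0, 0, -13], [0, 0, 0], 0],
    [[0, 0, -15], [0, 0, 0], 0],
    [[4, 6, -15], [0, 0, 0], 0],
    [[8, 10, -15], [0, 0, 0], 0],
  ],
)

```text
time_s: 67.5
tcp_pos: [0.2887, 0.3318, 0.205]
orientation: [0.707, -0.707, -0.0, 0.0]
ft_force: [0.2, 0.4, 0.9]
opening: 0.0854
```

Run:
```python
from plan import *
st()
s=snap('scene','scene14.png');c=snap('top','top14.png')
cv2.imwrite('pics/c21.png',cv2.resize(s['frame'][120:250,320:440],None,fx=6,fy=4.5,interpolation=cv2.INTER_CUBIC))
cv2.imwrite('pics/c22.png',cv2.resize(c['frame'][130:290,90:240],None,fx=5,fy=3.7,interpolation=cv2.INTER_CUBIC))
```

```text
t 67.5 tcp [0.2887 0.3318 0.205 ] th -179.95 q6 -0.717 F [0.2 0.4 0.9] T [-0.04  0.01 -0.04] op 85.4
```

View pics/c21.png

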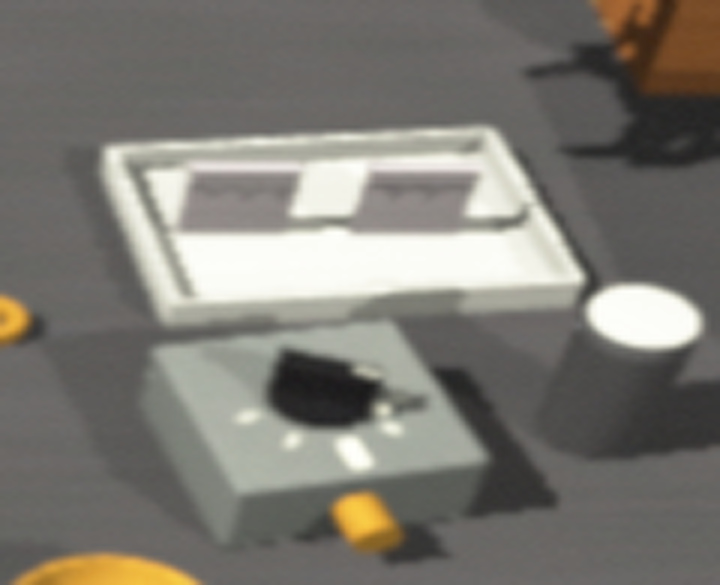

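View pics/c22.png

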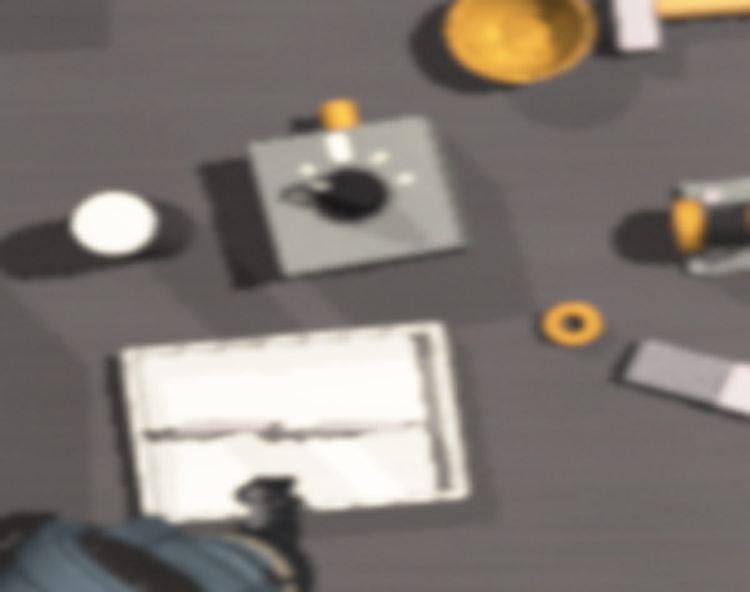

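```bash
python3 - <<'E'
from bl import *
for nm,roi in(('top14',(138,150,192,210)),('scene14',(340,185,410,245))):
    c=load(nm); P=cloud(c); H=hsv(c); x0,y0,x1,y1=roi
    dark=np.zeros(H.shape[:2],bool); dark[y0:y1,x0:x1]=(H[y0:y1,x0:x1,2]<60)
    k=dark&(P[...,2]>.063)&(P[...,2]<.1)
    W=P[k]; print(nm,'n',k.sum(),'mean',W.mean(0))
    b=W[W[:,2]>.083]; m=b[:,:2].mean(0); U,S,V=np.linalg.svd(b[:,:2]-m,full_matrices=False); print('bar n',len(b),'mean',m,b[:,2].mean(),'dir',np.degrees(np.arctan2(V[0,1],V[0,0]))%180,'len',np.ptp((b[:,:2]-m)@V[0]),np.ptp((b[:,:2]-m)@V[1]))
    px=np.argwhere(k)[:,::-1]; print('px mean',px.mean(0), onplane(c,*px.mean(0),.068))
    # box top: grey
    g=np.zeros(H.shape[:2],bool); g[y0:y1,x0:x1]=True; g&=(P[...,2]>.053)&(P[...,2]<.068)
    q=P[g][:,:2]; r=cv2.minAreaRect((q*1000).astype(np.float32)); print('box',r)
    wm=np.zeros(H.shape[:2],np.uint8); wm[y0:y1,x0:x1]=cv2.inRange(H,(0,0,190),(179,70,255))[y0:y1,x0:x1]
    for a in blobs(c,wm,roi,3): print('mark',a[0],a[1].round(1),onplane(c,*a[1],.0605)[:2])
E
python3 - <<'E'
import sys;sys.path.insert(0,'.')
import os;os.chdir('.')
from h import *
c=load('scene14')['frame'];t=load('top14')['frame']
cv2.imwrite('pics/c23.png',np.hstack([cv2.resize(c[188:245,343:405],(400,400),interpolation=cv2.INTER_CUBIC),cv2.resize(t[155:210,140:190],(380,400),interpolation=cv2.INTER_CUBIC)]))
E
```

```text
top14 n 102 mean [0.5929 0.3139 0.0786]
bar n 39 mean [0.5912 0.3085] 0.09408156218034765 dir 69.41675386714779 len 0.039007275881362095 0.014477512499335907
px mean [159.8235 182.5098] [0.5938 0.316  0.068 ]
box ((593.644775390625, 315.49713134765625), (125.41450500488281, 127.295166015625), 11.321946144104004)
mark 46 [157.5 169.1] [0.6403 0.3249]
mark 15 [165.5 171.9] [0.6302 0.2977]
mark 10 [151.  175.2] [0.6203 0.3474]
mark 15 [170.6 177.6] [0.6101 0.2804]
scene14 n 195 mean [0.6041 0.3146 0.0794]
bar n 79 mean [0.6006 0.3151] 0.09053471799945531 dir 63.18647969559164 len 0.04609574560256166 0.01653531162103285
px mean [372.9795 206.5692] [0.5939 0.3183 0.068 ]
box ((596.1004638671875, 317.89532470703125), (129.1647491455078, 130.9443359375), 12.021119117736816)
mark 82 [360.7 185.8] [0.5044 0.2981]
mark 3 [383.7 210.7] [0.6031 0.3486]
mark 13 [360.8 212.2] [0.6082 0.2824]
mark 12 [384.6 214.8] [0.6183 0.3484]
mark 13 [368.4 217.6] [0.6283 0.3008]
mark 42 [378.5 220.5] [0.6389 0.3275]
```

View pics/c23.png

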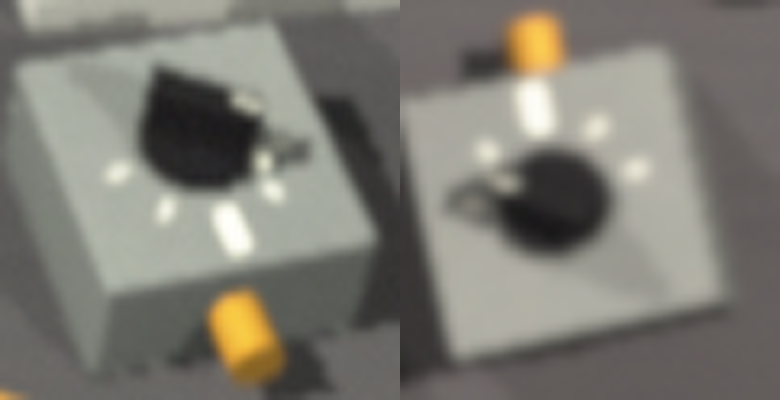

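Run:
```python
from bl import *
s=load('scene14'); t=load('top14')
C=np.array([.5936,.3155]);Cs=np.array([.596,.3175])
for z in(.094,.08,.068): print(z,onplane(s,381,202.5,z)[:2]-Cs,onplane(s,383.7,210.7,z)[:2]-Cs)
print('top pale',[ (onplane(t,154.3,180,z)[:2]-C).round(4) for z in (.094,.08,.068)])
for a in (51,91):
    d=np.array([np.cos(np.radians(a)),np.sin(np.radians(a))])
    for z in(.094,.068):
        print(a,z,'scene ends',proj(s,[np.r_[Cs+d*.025,z],np.r_[Cs-d*.025,z]]).round(1).tolist(),'top',proj(t,[np.r_[C+d*.025,z],np.r_[C-d*.025,z]]).round(1).tolist())
for nm,c,roi in(('s',s,(360,190,395,222)),('t',t,(145,168,175,195))):
    x0,y0,x1,y1=roi; cv2.imwrite(f'pics/k{nm}.png',cv2.resize(c['frame'][y0:y1,x0:x1],None,fx=18,fy=18,interpolation=cv2.INTER_NEAREST))
```

```text
0.094 [0.0062 0.0176] [0.0365 0.0195]
0.08 [-0.0065  0.0224] [0.0242 0.0244]
0.068 [-0.0174  0.0266] [0.0138 0.0286]
top pale [array([0.0068, 0.0137]), array([0.0081, 0.0166]), array([0.0093, 0.0192])]
51 0.094 scene ends [[382.3, 205.1], [366.6, 196.8]] top [[152.6, 177.4], [164.3, 186.5]]
51 0.068 scene ends [[380.6, 211.3], [365.2, 203.1]] top [[154.2, 178.1], [165.7, 187.1]]
91 0.094 scene ends [[383.2, 200.7], [365.5, 201.1]] top [[151.0, 182.3], [165.9, 181.6]]
91 0.068 scene ends [[381.5, 206.9], [364.1, 207.3]] top [[152.6, 182.9], [167.3, 182.2]]
```

View pics/ks.png

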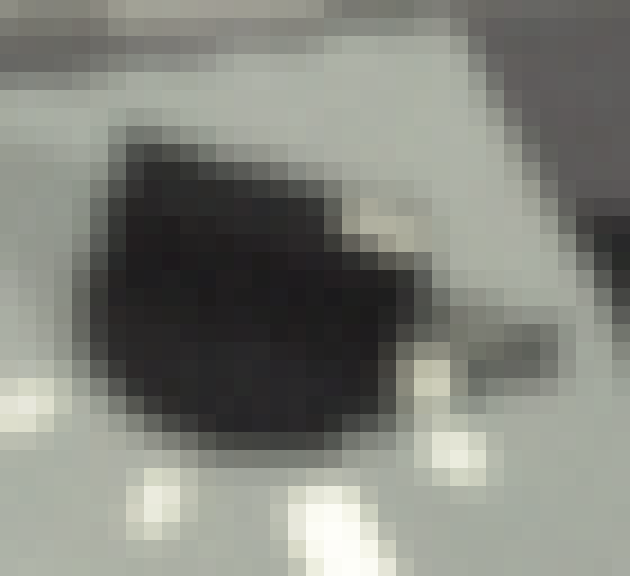

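View pics/kt.png

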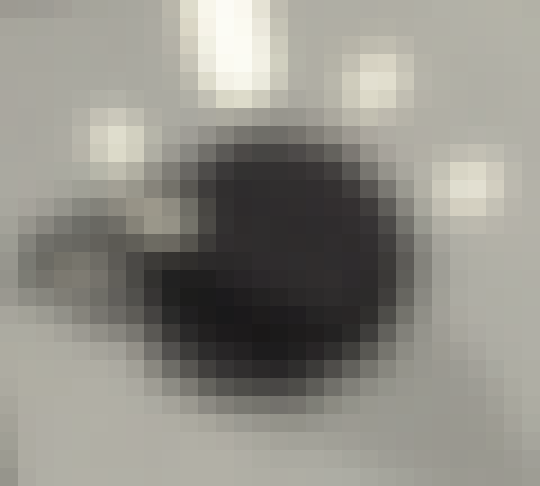

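Run:
```python
from plan import *
plan([.5955,.315,.16],158)
```

```text
shift [  1.27 -31.07   4.38] rv [ 0.15 -0.25 22.07] | th now -179.93 q6 -0.717
```

Request:
arm_command(
  steps=[
    [[0, -6, 0], [0, 0, 5], 0.2],
    [[0, -12, 0], [0, 0, 10], 0.2],
    [[0.5, -18, 0], [0, 0, 15], 0.2],
    [[1, -24, 1], [0, 0, 20], 0.2],
    [[1.2, -30, 3], [0, 0, 22], 0.2],
    [[1.3, -31.1, 4.4], [0, 0, 22], 0.2],
    [[1.3, -31.1, 4.4], [0, 0, 22], 0.2],
    [[1.3, -31.1, 4.4], [0, 0, 22], 0.2],
    [[1.3, -31.1, 4.4], [0, 0, 22], 0.2],
    [[1.3, -31.1, 4.4], [0, 0, 22], 0.2],
  ],
  force=30,
)

```text
time_s: 68.85
tcp_pos: [0.6003, 0.3201, 0.1626]
orientation: [-0.56, 0.829, -0.0, 0.001]
ft_force: [0.8, 0.0, -0.4]
opening: 0.0682
```

Run:
```python
from plan import *
st(); plan([.5955,.315,.075],158)
s=snap('scene','scene15.png')
cv2.imwrite('pics/c24.png',cv2.resize(s['frame'][130:250,320:440],None,fx=6,fy=5,interpolation=cv2.INTER_CUBIC))
```

```text
t 68.85 tcp [0.6003 0.3201 0.1626] th 158.09 q6 -0.698 F [ 0.8  0.  -0.4] T [ 0.03  0.06 -0.03] op 68.2
shift [0.66 0.26 8.76] rv [-0.06  0.06  0.09] | th now 158.09 q6 -0.698
```

View pics/c24.png

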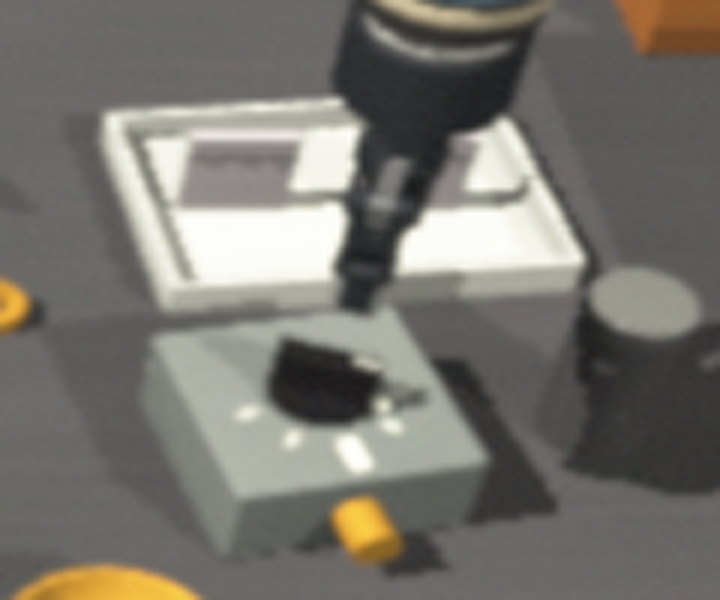

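Request:
arm_command(
  steps=[
    [[0.5, 0.2, 3], [0, 0, 0], 0.2],
    [[0.5, 0.2, 6], [0, 0, 0], 0.2],
    [[0.5, 0.2, 8.5], [0, 0, 0], 0.2],
    [[0.5, 0.2, 8.7], [0, 0, 0], 0.2],
    [[0.5, 0.2, 8.7], [0, 0, 0], 0.5],
    [[0.5, 0.2, 8.7], [0, 0, 0], 1],
    [[0.5, 0.2, 8.7], [0, 0, 0], 1],
    [[0.5, 0.2, 8.7], [0, 0, 0], 1],
    [[0.5, 0.2, 8.7], [0, 0, 0], 1],
    [[0.5, 0.2, 8.7], [0, 0, 0], 1],
  ],
  force=25,
)

```text
time_s: 70.15
tcp_pos: [0.5969, 0.3161, 0.0755]
orientation: [-0.56, 0.829, 0.0, 0.0]
ft_force: [-3.6, 0.2, 5.8]
opening: 0.0133
```

Run:
```python
from plan import *
st()
```

```text
t 70.15 tcp [0.5969 0.3161 0.0755] th 158.05 q6 -0.701 F [-3.6  0.2  5.8] T [ 0.15  0.69 -0.01] op 13.3
```

Request:
arm_command(
  steps=[
    [[0, 0, 0], [0, 0, 8], 1],
    [[0, 0, 0], [0, 0, 16], 1],
    [[0, 0, 0], [0, 0, 24], 1],
    [[0, 0, 0], [0, 0, 32], 1],
    [[0, 0, 0], [0, 0, 40], 1],
    [[0, 0, 0], [0, 0, 48], 1],
    [[0, 0, 0], [0, 0, 56.5], 1],
    [[0, 0, 0], [0, 0, 56.5], 1],
    [[0, 0, 0], [0, 0, 56.5], 1],
    [[0, 0, 0], [0, 0, 56.5], 1],
  ],
)

```text
time_s: 71.4
tcp_pos: [0.5968, 0.3162, 0.0755]
orientation: [-0.101, 0.995, 0.0, 0.0]
ft_force: [-4.1, 1.1, 6.0]
opening: 0.0133
```

Run:
```python
from plan import *
st()
```

```text
t 71.4 tcp [0.5968 0.3162 0.0755] th 101.56 q6 0.285 F [-4.1  1.1  6. ] T [ 0.03  0.72 -0.  ] op 13.3
```

Request:
arm_command(
  steps=[
    [[0, 0, 0], [0, 0, 0], 0.3],
    [[0, 0, 0], [0, 0, 0], 0.2],
    [[0, 0, 0], [0, 0, 0], 0.2],
    [[0, 0, -4], [0, 0, 0], 0.2],
    [[0, 0, -9], [0, 0, 0], 0.2],
    [[0, 0, -13], [0, 0, 0], 0],
    [[-6, 0, -13], [0, 0, 0], 0],
    [[-12, 0, -13], [0, 0, 0], 0],
    [[-18, 0, -13], [0, 0, 0], 0],
    [[-22, 0, -13], [0, 0, 0], 0],
  ],
)

```text
time_s: 72.65
tcp_pos: [0.7796, 0.3529, 0.203]
orientation: [-0.1, 0.995, 0.002, 0.006]
ft_force: [1.7, 0.3, 0.4]
opening: 0.0853
```

Run:
```python
from plan import *
st()
s=snap('scene','scene16.png');t=snap('top','top16.png')
cv2.imwrite('pics/c25.png',np.hstack([cv2.resize(s['frame'][188:245,343:405],(400,400),interpolation=cv2.INTER_CUBIC),cv2.resize(t['frame'][155:210,140:190],(380,400),interpolation=cv2.INTER_CUBIC)]))
```

```text
t 72.65 tcp [0.7796 0.3529 0.203 ] th 101.53 q6 0.224 F [1.7 0.3 0.4] T [ 0.03 -0.01  0.04] op 85.3
```

View pics/c25.png

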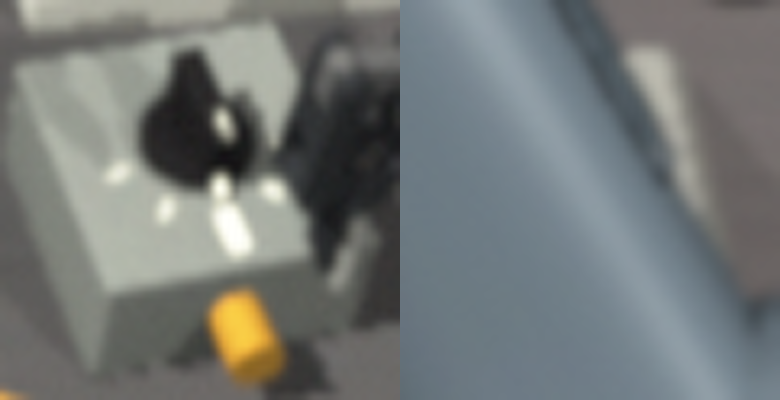

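View pics/scene16.png

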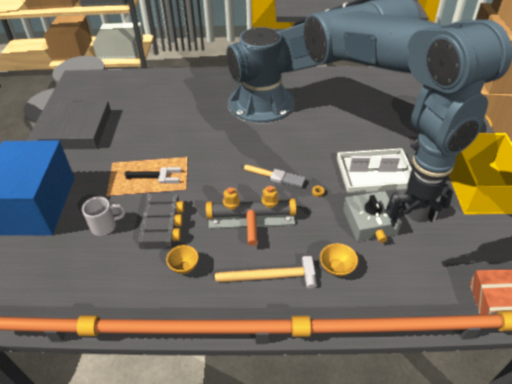

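View pics/top16.png

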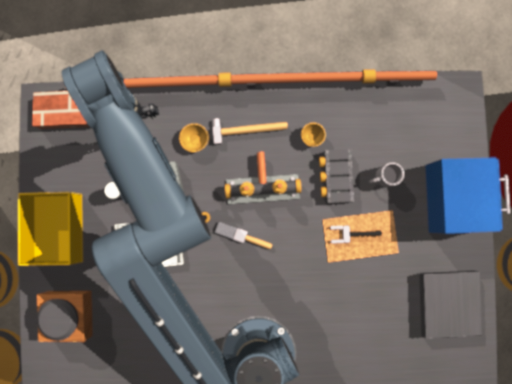

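Request:
arm_command(
  steps=[
    [[5, 0, -3], [0, 0, 0], 0],
    [[10, 0, -5], [0, 0, 0], 0],
    [[15, -3, -5], [0, 0, 0], 0],
    [[20, -7, -5], [0, 0, 0], 0],
    [[25, -12, -5], [0, 0, 0], 0],
    [[30, -16, -5], [0, 0, 0], 0],
    [[34, -20, -5], [0, 0, 0], 0],
    [[38, -25, -5], [0, 0, 0], 0],
    [[38, -30, -5], [0, 0, 0], 0],
    [[38, -35, -5], [0, 0, 0], 0],
  ],
)

```text
time_s: 74.0
tcp_pos: [0.473, -0.0678, 0.2487]
orientation: [-0.1, 0.995, 0.002, 0.006]
ft_force: [0.3, 0.1, -0.2]
opening: 0.0855
```

Run:
```python
from bl import *
st()
s=snap('scene','scene17.png');t=snap('top','top17.png')
cv2.imwrite('pics/c26.png',np.hstack([cv2.resize(s['frame'][188:245,343:405],(400,400),interpolation=cv2.INTER_CUBIC),cv2.resize(t['frame'][155:210,140:190],(380,400),interpolation=cv2.INTER_CUBIC)]))
cv2.imwrite('pics/c27.png',cv2.resize(s['frame'][140:220,90:430],None,fx=2.35,fy=3,interpolation=cv2.INTER_CUBIC))
for c,roi in((s,(340,185,410,245)),(t,(138,150,192,210))):
    P=cloud(c); x0,y0,x1,y1=roi; H=hsv(c)
    k=np.zeros(H.shape[:2],bool); k[y0:y1,x0:x1]=(H[y0:y1,x0:x1,2]<60); k&=(P[...,2]>.083)&(P[...,2]<.1)
    b=P[k]; m=b[:,:2].mean(0); V=np.linalg.svd(b[:,:2]-m,full_matrices=False)[2]; print('bar dir',np.degrees(np.arctan2(V[0,1],V[0,0])),m)
wrench(s,(100,148,200,200),'scene')
```

```text
t 74.0 tcp [ 0.473  -0.0678  0.2487] th 101.53 q6 -0.347 F [ 0.3  0.1 -0.2] T [ 0.01 -0.06 -0.01] op 85.5
bar dir 10.051499324881517 [0.5998 0.3148]
bar dir -173.53034884021122 [0.5878 0.3135]
scene mat centre [ 0.3948 -0.369 ] corners [[0.332, -0.526], [0.304, -0.247], [0.459, -0.222], [0.485, -0.481]]
scene handle n 182 mean [ 0.4138 -0.3763] dir deg 90.15345566248921 len -0.053390138773056525 0.05171212810380739 wid 0.02744483716022915 z [0.0131 0.0223 0.0274]
scene head n 239 mean [ 0.4098 -0.2932] dir deg -0.004672123739673487 len -0.03621310232725577 0.03243793355955279 wid 0.06628435936826116 z [0.0083 0.0178 0.0219]
```

View pics/c26.png

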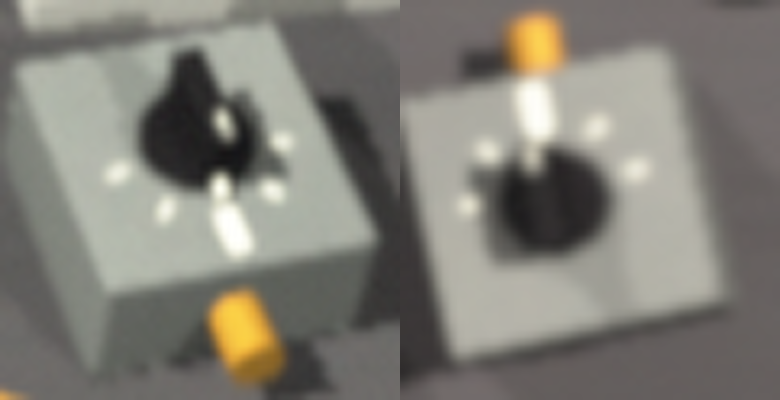

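View pics/c27.png

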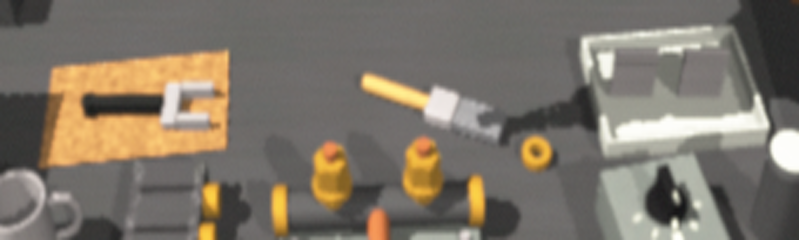

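Run:
```python
from plan import *
s=st(); print(np.abs(s['qvel']).max()); print(job_done())
```

```text
t 74.1 tcp [ 0.4741 -0.0699  0.2482] th 101.28 q6 -0.346 F [-0.2  0.2 -0.2] T [-0.   -0.01 -0.03] op 85.6
0.07666517160757023
the job is handed in; nothing more can be done
None
```

I finished the whole sequence and handed the job in at 74 s. No verdict was given, so everything below is from my own checks.

- **Finger-tight:** I ran both nuts down with the fingers until the torque jumped, at about 0.55 N m on the left and 0.42 N m on the right.
- **Quarter turn:** I swung the wrench about 95° on each nut. Allowing for the play in the jaw, the camera views before and after show each nut turned roughly 88–90°. That estimate is good to about ±5°, and I could not read the joint values directly. The required range is 69–112°.
- **Wrench:** It had been knocked a few centimetres before I picked it up, so I measured it again first. It now lies flat on the mat.
- **Blades:** Only slots 1 and 2 held blades. Both are in the tray; the camera views suggest they are standing upright rather than lying down. They are inside the tray outline and look at rest.
- **Selector:** The knob pointer now stands on the long, broad mark, with the bar at about 6–10° against roughly 11° for the mark. At the start its bar measured 63–69°, which matched neither of the two possible click positions (51° or 91°). I therefore set the final angle from the broad mark and confirmed it in both views.
- **Other checks:** The final force reading was near zero and the gripper is clear of everything. The other things on the bench looked undisturbed in the final pictures; I did not measure their shifts.

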